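Kit the flywheels and a bearing through the drop-bottom hopper

TASK

Collect the parts for the next step of the model-car build: put every flywheel disc from the blue tray into the clear drop-bottom hopper (they lie flush in their pockets: press one side down so that the disc tips up, and take it by the raised edge), and lift the one ball bearing out of the bowl into the hopper too, leaving both black gears in the bowl. When everything is in the hopper, and not before, pull its red latch out so that the orange floor swings open and all the parts fall into the white catch tray below. Leave the mug, the servo and the screwdriver where they are.

Things in the scene. Friction and masses are not known exactly. Their poses are not given: they have to be found in the camera images.
- tray: Fixed blue tray, 83 (x) x 292 (y) x 42 mm high; origin: centre of its underside, z up, +x roughly away from the robot. Four pockets in a row along y, 67 (x) x 68 (y) mm, 4 mm walls between (top z = 42). A disc lies flat in its pocket at z = 34 mm on shelf and ridge, flush with the walls, too close to them to be gripped.
- pocket_a (a point): Pocket centre at shelf height: tray (0, -108, 34) mm, axes as the tray. Section along tray x (mm), each pocket: near wall -41.5 to -33.5, top z 42; shelf -33.5 to -3.5, z 34, with a 40 mm wide (y) finger scoop in its middle, -27.5 to -3.5, floor z 20; yellow ridge -3.5 to 2.5, top z 34; deep well 2.5 to 33.5, floor z 4; far wall 33.5 to 41.5, top z 38.
- pocket_b (a point): Same for the second pocket, tray (0, -36, 34) mm. Tipping: closed fingertips press the flat disc over the well, about 22 mm from the pocket centre towards tray +x, 4 to 7 mm down: it tips over the ridge, its far edge drops into the well to the foot of the far wall, and it stays leaning there at 50 to 60 degrees.
- pocket_c (a point): Same for the third pocket, tray (0, 36, 34) mm. A tipped disc's near edge (tray -x) stands 11 mm or more above the walls, with the scoop beneath it as room for a finger: pinch it by its two faces near that edge, the tool tilted so that the fingers point down and towards tray +x, along the disc.
- pocket_d (a point): Same for the fourth pocket, tray (0, 108, 34) mm.
- flywheel_a: Flat round flywheel disc, bare aluminium with a red hub, 64 mm diameter, 8 mm thick, about 65 g; origin at the centre of one flat face (the underside at the start), z along the disc's axis, towards its other face. Three or four discs are there, each flat in its pocket (a, b, c, d) of the tray; an absent one reads None.
- flywheel_b: Same as flywheel_a.
- flywheel_c: Same as flywheel_a.
- flywheel_d: Same as flywheel_a.
- bowl: Loose shallow round kraft-brown bowl: 140 mm across the foot, 170 mm across the rim, 42 mm high, wall 4 mm, inner floor flat, 5 mm above its underside, about 132 mm across. Origin at the centre of its underside, z up.
- bearing: The only ball bearing: steel ring with a blue seal, 30 mm outer diameter, 12 mm high, about 35 g, no through hole; starts lying flat on the bowl's floor. Origin at the centre of its underside, z along its axis.
- gear_a: Small black pinion gear standing in the bowl, 21 mm diameter (24 over the teeth), 14 mm high, 15 g; origin at the centre of its underside. Stays in the bowl.
- gear_b: Same as gear_a.
- hopper: Fixed hopper; origin: centre of its underside, z up; its -x (latch) side faces roughly the robot. Below, a white catch tray 150 x 150 mm outside, walls 5 mm thick, 60 mm high, floor 5 mm. Above it, on four 10 mm posts at (+-65, +-65), a clear open box, inside 120 x 120 mm, walls 10 mm thick, from z = 150 mm (top of the orange floor when shut) to the rim at 215 mm.
- trapdoor (a joint): Angle of the orange hinged floor of the hopper box, rad: 0 shut (held up by the latch bolt), 1.3 hanging open. Hinged on the +x side, it swings down by itself once the bolt is out; it does not shut by itself.
- latch (a joint): Travel of the red latch, m: 0 = bolt in (start), 0.035 = pulled right out. It slides along the hopper's -x direction with about 2.5 N of friction and stays where it is left; the floor is released at about 0.016.
- latch_tab (a point): Centre of the top face of the red upright latch tab, at (-130, 0, 195) mm in the hopper's frame with the bolt in. The tab is 10 mm thick along the hopper's x, 30 mm wide along y, free for 50 mm below its top (the 18 mm wide steel bolt runs from its foot to the hopper); 55 mm of room between tab and box wall.
- mug: White mug, 82 mm across, 88 mm high, a bystander; origin at the centre of its underside.
- servo: Blue servo block, 40 x 20 x 36 mm, a bystander; origin at the centre of its underside.
- driver: Red-handled screwdriver lying on the counter beyond the tray, a bystander; origin near its middle.

How it is judged:
By the outcome, as a careful person would: the job done as asked, in the order asked, and still so for the second after the job is handed in, with the robot touching nothing.
Of flywheel_a, flywheel_b, flywheel_c, flywheel_d only 3 to 4 are there at a start; the rules pass over those that are not, and their reading is None.
At some moment in a run one of bearing may be knocked a few centimetres aside while the robot is not near it.
Once in a run the grip may slacken for a moment while it holds something.
It also fails if it takes over 210 s, if anything falls off the work surface, if the arm or the gripper's body presses on something with over 40 N, if the wrist force passes 120 N, or if a joint passes its speed limit or range.

ROBOT

A 7-joint arm with a two-finger parallel gripper is mounted at the origin on the work surface. World frame = base frame: x ahead of the robot, y to its left, z up, the work surface at z = 0. Lengths are in m, angles in rad, forces in N, time in s.
With the tool pointing down it reaches from about 0.35 to 0.9 m from the base axis. Payload 8.1 kg.
Tool frame: the origin (TCP) lies between the finger pads; the fingertips stand 11 mm ahead of it and the grasp point (between the pads) lies 8 mm behind it (arm.finger_overhang is the z of the fingertips in the tool frame, in m); z points along the fingers, y is the direction in which the jaws open and shut (so a half turn about z gives the same grasp; the last joint's range is limited). The gripper opens to 92 mm and grips with 3 to 60 N. Pads are 19 mm wide; open, the fingers measure 130 mm over their backs; the gripper's body (75 mm by 190 mm) begins 47 mm behind the grasp point.
Start: joints at [-1.346, 0.434, 0.025, 1.573, -0.012, 1.134, -0.075], TCP at [0.201, 0.592, 0.238] pointing down, gripper open.
Joint ranges: [-2.62, 2.62], [-0.44, 2.09], [-1.27, 1.32], [0.08, 2.57], [-1.32, 4.46], [0.12, 2], [-2.74, 2.74]. Speed limits (rad/s): [2.22, 2.22, 3.01, 3.01, 3.14, 3.14, 3.14].

INTERFACE

Orientations are given as [roll, pitch, yaw] about the fixed x, y, z axes, in that order (R = Rz(yaw) Ry(pitch) Rx(roll)).
In Python, from bench import arm, viewer gives the robot as it stands. The module is installed in compiled form; this text tells all that it offers.
- The arm moves only by the tool step_arm, never from a script. Its argument "steps" is a list of rows, each an object with "delta_pos": the shift along the tool's x, y, z in m, a list of three; "angular": the turn, a rotation vector about the tool's x, y, z in rad, a list of three; "jaw": the closure, from 0 (fully open) to 1 (shut). In form: [{"delta_pos": [dx, dy, dz], "angular": [wx, wy, wz], "jaw": jaw}, ...]. A call has exactly 10 rows; each row is the pose to reach, as a shift and turn from the pose commanded when the call began, along the tool's axes at that moment; what a row does not reach only later rows make up. A row lasts 1/8 s, in which the tool goes at most 62.5 mm and 10.7 degrees, less where a joint would pass 70% of its speed; a pose out of reach is approached as far as the arm can. A call with a gripper value outside its range is refused whole. The fingers move at their own pace and stop on an object; "squeeze" is the grip in N (left out, the last holds). Time passes only in rows, so rows that repeat a pose let the fingers close, or fill a call up. It gives the time, the measured TCP pose, the force and the opening at its end, in the units of the state.
- arm.sense(): the state, without advancing time (a new reading comes with each control period).
- viewer.grab_frame(name): name is "scene" or "top"; returns (picture, depth): 480x640x3 uint8, red, green, blue; 480x640 float32, m along the optical axis (not along the pixel's ray), 0 where there is no reading.
- viewer.camera_info(name): a dict with "mtx" (3x3 intrinsics, pixels), "k1" (the pictures are not rectified: a ray, as slopes to the right and down, at radius r is drawn at 1 + k1 r^2 times it, then the intrinsics apply), "view" (4x4, takes a point from world to camera coordinates). Camera axes: x right, y down, z forward; pixel columns grow to the right and rows downward; lengths in m; the calibration is good to about 2 mm. A picture is of the moment at which its call begins. camera_info takes no time and is no camera call.
- arm.sign_off(): hands the job in, once; it reports no verdict.
Trained networks look in the newest picture that a camera, given by its name, has taken for a name from the list of things; names that differ only in an ending like _2 or _b are one class to them, and where a whole thing is asked for, a point or a joint stands for the part that bears it (a point fixed in the world has none). Each returns a list of dicts, best first, with "p" (0 to 1); they miss things now and then, are a little off and sometimes report something else, mostly with a low value. They report only what shows in the picture. A call takes as long as a camera call.
- viewer.regions_of(camera, name): "region" (480x640 bool, what is visible of it) and "box" ([centre column, centre row, width, height] as shares, 0 to 1, of the picture: columns of its width, rows of its height, round what is visible of it).
- viewer.spot_point(camera, name): "centre" ([column, row] as shares, 0 to 1, of the picture: columns of its width, rows of its height: a listed point, or the origin of a listed thing).
The state is a dict: "time": time; "q": joint angles; "dq": joint speeds; "tau": joint torques, N m; "eef_pos": TCP position; "eef_rot": TCP orientation; "ft_force": force on the tool from outside, world axes, zero at the start; "wrist_torque": the same for the moment, N m; "opening": finger opening in m.
Only numpy, scipy, OpenCV 4.12 (cv2) and the standard library are available. Lean on these libraries where they do the work, as an engineer would, in place of code of your own. Each camera call takes 0.05 s, during which the arm holds its last target. There are 200 camera calls.

## Working session

There is one attempt and no reset: what is moved stays moved. The work goes in short steps, Python scripts to look and compute and a tool call to move; the robot and the scene stay as the last step left them, time stands still between calls to the robot, and variables do not carry over. Pictures are saved under pics/ and viewed, about 12 in all and at most 16, crops included, and the job is handed in when it is done.

Besides the shell and the picture viewer there is one more tool, called as name([rows], argument=value, ...), one row to a line, values as JSON. step_arm: Moves the arm, as the interface text tells. Its arguments: {"type":"object","properties":{"steps":{"type":"array"},"squeeze":{"type":"number"}},"required":["steps"]}

```bash
mkdir -p pics; cat > h.py <<'E'
import numpy as np, cv2
from scipy.spatial.transform import Rotation as R
from bench import arm, viewer
def pix(cam,P):
    c=viewer.camera_info(cam);P=np.atleast_2d(P);V=c["view"];p=P@V[:3,:3].T+V[:3,3]
    s=p[:,:2]/p[:,2:];s=s*(1+c["k1"]*(s**2).sum(1,keepdims=True));K=np.array(c["mtx"]);return s*[K[0,0],K[1,1]]+K[:2,2]
def ray(cam,uv):
    c=viewer.camera_info(cam);K=np.array(c["mtx"]);uv=np.atleast_2d(uv).astype(float)
    d=(uv-K[:2,2])/[K[0,0],K[1,1]];s=d.copy()
    for _ in range(20): s=d/(1+c["k1"]*(s**2).sum(1,keepdims=True))
    V=np.array(c["view"]);Rm=V[:3,:3];o=-Rm.T@V[:3,3]
    return o,np.c_[s,np.ones(len(s))]@Rm
def atz(cam,uv,z):
    o,d=ray(cam,uv);return o+d*((z-o[2])/d[:,2:])
def atd(cam,uv,depth):
    o,d=ray(cam,uv);return o+d*np.asarray(depth).reshape(-1,1)
def tri(uv1,uv2,c1="scene",c2="top"):
    o1,d1=ray(c1,uv1);o2,d2=ray(c2,uv2);out=[]
    for a,b in zip(d1,d2):
        t=np.linalg.lstsq(np.c_[a,-b],o2-o1,rcond=None)[0];p,q=o1+a*t[0],o2+b*t[1];out.append(np.r_[(p+q)/2,np.linalg.norm(p-q)])
    return np.array(out)
def cloud(cam,dep):
    v,u=np.mgrid[:480,:640];return atd(cam,np.c_[u.ravel(),v.ravel()],dep.ravel()).reshape(480,640,3)
def save(im,n): cv2.imwrite("pics/"+n,im[...,::-1])
def st():
    s=arm.sense();print("t",round(s["time"],2),"pos",np.round(s["eef_pos"],4),"rot",np.round(s["eef_rot"],3),"F",np.round(s["ft_force"],1),"open",round(s["opening"],4));return s
E
cat > a.py <<'E'
from h import *
s=st();print(s)
for c in("scene","top"):
    im,d=viewer.grab_frame(c);save(im,c+"0.png");np.save(c+"d.npy",d);print(c,viewer.camera_info(c))
for n in["tray","pocket_a","flywheel_a","bowl","bearing","gear_a","hopper","latch_tab","mug","servo","driver"]:
    for c in("scene","top"):
        r=viewer.spot_point(c,n);print(n,c,[(np.round(np.array(x["centre"])*[640,480],1).tolist(),round(x["p"],2)) for x in r[:6]])
print(arm.sense()["time"])
E
python3 a.py
```

```text
t 0.0 pos [0.2011 0.5912 0.2369] rot [-3.14   0.     2.814] F [-0.3  0.6  0.1] open 0.0916
{'time': 0.0, 'q': array([-1.34557989,  0.43521852,  0.02500386,  1.57414658, -0.01162422,
        1.13399479, -0.07508085]), 'dq': array([-0.00062518,  0.00148318, -0.00027542, -0.00100929, -0.00010897,
       -0.00147594,  0.00088365]), 'tau': array([-7.05934308e-04, -6.67835927e+01,  9.84759629e-01, -3.14475989e+01,
       -6.05568825e-02,  4.20987722e-02,  1.91971912e-04]), 'eef_pos': array([0.20113227, 0.59120262, 0.23692895]), 'eef_rot': array([-3.13997675e+00,  1.37747849e-04,  2.81368686e+00]), 'ft_force': array([-0.32523621,  0.64705601,  0.06709282]), 'wrist_torque': array([-0.03881008,  0.0445234 , -0.00101132]), 'opening': 0.09160886892630014}
scene {'mtx': array([[511.70970029,   0.        , 315.83965505],
       [  0.        , 511.70970029, 241.82926772],
       [  0.        ,   0.        ,   1.        ]]), 'k1': -0.0606704909560751, 'view': array([[ 0.66011081,  0.75089316,  0.02032711, -0.43984443],
       [ 0.55910017, -0.4730734 , -0.68088807, -0.19760931],
       [-0.50165797
[... 1174 characters left out ...]
cene [([275.9, 286.0], 0.7)]
bearing top [([323.6, 275.6], 0.6)]
gear_a scene [([360.2, 219.4], 0.54), ([258.2, 302.1], 0.48), ([283.2, 306.0], 0.42)]
gear_a top [([333.3, 254.7], 0.47), ([346.8, 268.8], 0.46)]
hopper scene [([159.7, 372.3], 0.76)]
hopper top [([439.8, 270.6], 0.68)]
latch_tab scene [([79.9, 275.2], 0.87)]
latch_tab top [([483.2, 322.5], 0.86), ([346.1, 269.5], 0.62)]
mug scene [([355.4, 373.4], 0.88)]
mug top [([332.5, 175.3], 0.6), ([374.3, 185.0], 0.58), ([438.0, 271.2], 0.56)]
servo scene [([301.3, 403.0], 0.95)]
servo top [([377.6, 187.5], 0.66)]
driver scene [([399.5, 290.5], 0.77), ([381.2, 205.9], 0.46)]
driver top [([250.0, 201.7], 0.94), ([249.8, 269.9], 0.33)]
1.2
```

View pics/scene0.png

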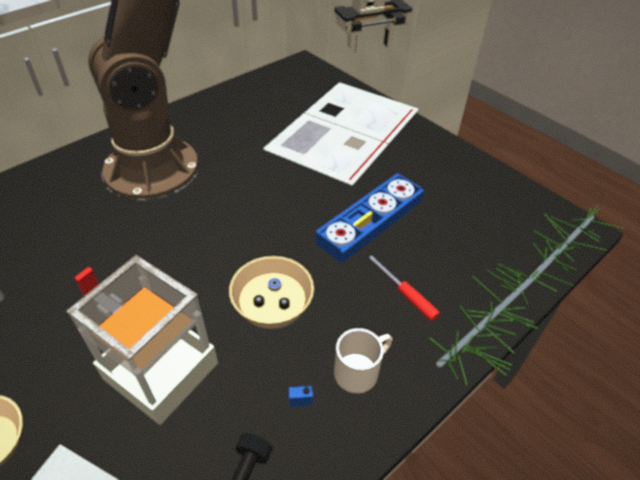

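View pics/top0.png

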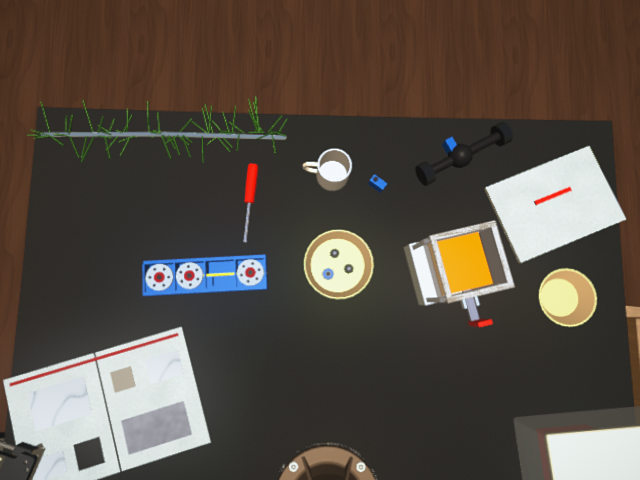

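```bash
cat > b.py <<'E'
from h import *
S=lambda *a:np.array(a,float)
print("pockets",tri(S([397.8,189.6],[381,204],[363,220],[337.8,234.3]),S([158.8,276.3],[190,275],[219.6,273.7],[247.5,271.6])))
print("bear,ga,gb,bowl,hopper,tab,driver,servo",tri(S([275.9,286],[258.2,302.1],[283.2,306],[272.5,297.7],[159.7,372.3],[79.9,275.2],[399.5,290.5],[301.3,403]),S([323.6,275.6],[346.8,268.8],[333.3,254.7],[336.6,265.6],[439.8,270.6],[483.2,322.5],[250,201.7],[377.6,187.5])))
# depth cloud
for c in("top","scene"):
    d=np.load(c+"d.npy");P=cloud(c,d);ok=d>0
    for n,zr,box in [("tray",(.03,.05),None)]:
        pass
    b=lambda x0,x1,y0,y1,z0,z1: P[ok&(P[...,0]>x0)&(P[...,0]<x1)&(P[...,1]>y0)&(P[...,1]<y1)&(P[...,2]>z0)&(P[...,2]<z1)]
    q=b(.3,.9,.1,.55,.025,.06); print(c,"tray pts",len(q),cv2.minAreaRect(q[:,:2].astype(np.float32)),np.percentile(q[:,2],[5,50,95]))
    q=b(.3,.9,-.5,-.05,.195,.235); print(c,"rim pts",len(q),cv2.minAreaRect(q[:,:2].astype(np.float32)) if len(q)>4 else "",np.percentile(q[:,2],[5,50,95]) if len(q) else "")
E
python3 b.py
```

```text
pockets [[0.51481275 0.40395578 0.04054231 0.00741779]
 [0.52101488 0.33384513 0.03791163 0.00117638]
 [0.52659508 0.26611946 0.03140141 0.00229152]
 [0.52829003 0.19324415 0.03518555 0.01088176]]
bear,ga,gb,bowl,hopper,tab,driver,servo [[ 5.26461936e-01  1.03178648e-02 -3.81972832e-03  1.60676018e-03]
 [ 5.43268896e-01 -4.78693986e-02  7.22484457e-03  3.00689140e-03]
 [ 5.79740737e-01 -1.30993185e-02  7.63226267e-04  5.61515770e-04]
 [ 5.52192572e-01 -2.03634437e-02  7.30908165e-03  1.39857996e-03]
 [ 5.44594127e-01 -2.84179940e-01 -4.87055719e-03  2.14783548e-03]
 [ 4.20837332e-01 -3.15367512e-01  1.91137590e-01  7.74744417e-03]
 [ 7.10892343e-01  1.99526608e-01  3.65908583e-03  3.69532579e-03]
 [ 7.61165779e-01 -1.23980006e-01 -5.80239592e-03  8.85961846e-03]]
top tray pts 3926 ((0.6892662048339844, 0.324790894985199), (0.42244672775268555, 0.4375400245189667), 2.536262035369873) [0.02769028 0.04070469 0.04517282]
top rim pts 1894 ((0.5179325342178345, -0.29066354036331177), (0.2062186896800995, 0.14393830299377441), 14.798788070678711) [0.19799061 0.21465433 0.21759469]
scene tray pts 4006 ((0.6851860284805298, 0.32992053031921387), (0.42859458923339844, 0.4381314814090729), 0.27014240622520447) [0.02634669 0.0410872  0.04616793]
scene rim pts 3897 ((0.5174721479415894, -0.2888428568840027), (0.2068680226802826, 0.14317671954631805), 14.320455551147461) [0.19660122 0.21500948 0.21770547]
```

The pictures show three discs. In the top view they are at (160,277), (190,276) and (250,271), and pocket b at (220,274) is empty. The bearing is at (327,273), the gears at (334,254) and (348,268), and the tab at (483,323). Next I refine the tray, hopper and bearing poses from depth.

```bash
cat > b.py <<'E'
from h import *
for c in("top","scene"):
    d=np.load(c+"d.npy");P=cloud(c,d);ok=d>0
    def b(x0,x1,y0,y1,z0,z1): return P[ok&(P[...,0]>x0)&(P[...,0]<x1)&(P[...,1]>y0)&(P[...,1]<y1)&(P[...,2]>z0)&(P[...,2]<z1)]
    q=b(.45,.6,.13,.47,.015,.06); r=cv2.minAreaRect(q[:,:2].astype(np.float32));print(c,"tray",len(q),r,np.percentile(q[:,2],[5,50,95]))
    q=b(.435,.7,-.42,-.15,.205,.225); r=cv2.minAreaRect(q[:,:2].astype(np.float32));print(c,"rim",len(q),r)
    q=b(.38,.445,-.36,-.27,.185,.205); print(c,"tab",len(q),q.mean(0),cv2.minAreaRect(q[:,:2].astype(np.float32)))
    # profile of the counter and the bearing top
    q=b(.505,.545,-.01,.03,.0,.05);print(c,"bear z",np.percentile(q[:,2],[5,50,95]))
    q=b(.45,.66,-.12,.08,.036,.06);cc=cv2.minEnclosingCircle(q[:,:2].astype(np.float32));print(c,"bowl rim",cc)
for c in("top","scene"):
    viewer.grab_frame(c);R_=viewer.regions_of(c,"flywheel_a")
    d=np.load(c+"d.npy");P=cloud(c,d)
    for x in R_[:5]:
        m=x["region"]&(d>0);q=P[m];v,u=np.nonzero(m);print(c,"disc",round(x["p"],2),len(q),np.round(np.median(q,0),4), "atz.042",np.round(atz(c,[[u.mean(),v.mean()]],.042),4))
    for x in viewer.regions_of(c,"bearing")[:2]:
        m=x["region"]&(d>0);q=P[m];v,u=np.nonzero(m);print(c,"bear",round(x["p"],2),len(q),np.round(np.median(q,0),4), "atz.017",np.round(atz(c,[[u.mean(),v.mean()]],.017),4))
E
python3 b.py
```

```text
top tray 3788 ((0.5236829519271851, 0.2995351552963257), (0.08319476246833801, 0.29135116934776306), 3.8743231296539307) [0.02224854 0.04076928 0.04514243]
top rim 1644 ((0.5486912131309509, -0.28288620710372925), (0.14177127182483673, 0.14453677833080292), 14.253544807434082)
top tab 82 [ 0.42142025 -0.3114566   0.19366276] ((0.42120155692100525, -0.31271791458129883), (0.010256820358335972, 0.030388539656996727), 13.020075798034668)
top bear z [0.00227982 0.00761656 0.01936005]
top bowl rim ((0.5541992783546448, -0.02160937339067459), 0.08455696702003479)
scene tray 3750 ((0.5225105881690979, 0.29989388585090637), (0.08646515011787415, 0.2980359196662903), 3.7820091247558594) [0.02016219 0.04124197 0.04612256]
scene rim 2955 ((0.5469532608985901, -0.28131699562072754), (0.14601479470729828, 0.14317671954631805), 14.320455551147461)
scene tab 155 [ 0.42392819 -0.31331001  0.19288692] ((0.4224903881549835, -0.3133159577846527), (0.012155627831816673, 0.029099881649017334), 16.037174224853516)
scene bear z [0.00510842 0.01221068 0.02070763]
scene bowl rim ((0.5520392060279846, -0.021703191101551056), 0.08565691858530045)
top disc 0.93 527 [0.5232 0.335  0.0425] atz.042 [[0.5225 0.335  0.042 ]]
top disc 0.88 532 [0.5178 0.4046 0.0423] atz.042 [[0.5177 0.4048 0.042 ]]
top disc 0.82 510 [0.5323 0.1913 0.0424] atz.042 [[0.5317 0.1914 0.042 ]]
top bear 0.48 3411 [ 0.5581 -0.0249  0.0071] atz.017 [[ 0.5557 -0.0236  0.017 ]]
scene disc 0.96 381 [0.5226 0.3326 0.0441] atz.042 [[0.5207 0.3347 0.042 ]]
scene disc 0.92 431 [0.5312 0.1893 0.0441] atz.042 [[0.5293 0.1913 0.042 ]]
scene disc 0.57 386 [0.5184 0.4044 0.0442] atz.042 [[0.5168 0.407  0.042 ]]
scene bear 0.59 2832 [0.5369 0.2721 0.0346] atz.017 [[0.5241 0.2807 0.017 ]]
scene bear 0.49 148 [ 0.5329 -0.0007  0.0185] atz.017 [[ 0.5323 -0.      0.017 ]]
```

```bash
cat >> h.py <<'E'
TC=np.array([.5231,.2997,0]);TY=.067;HC=np.array([.5478,-.282,0]);HY=.2496
def tray(x,y,z): return TC+R.from_euler("z",TY).apply([x,y,z])
def hop(x,y,z): return HC+R.from_euler("z",HY).apply([x,y,z])
PK=dict(a=-.108,b=-.036,c=.036,d=.108)
def down(yaw): return R.from_euler("xyz",[np.pi,0,yaw])
def tilt(yaw,deg): return down(yaw)*R.from_rotvec([-np.radians(deg),0,0])
def plan(wps,p0=None,R0=None):
    """wps: list of (pos,Rot,label): prints delta_pos/angular from current pose"""
    if p0 is None:
        s=arm.sense();p0=s["eef_pos"];R0=R.from_euler("xyz",s["eef_rot"])
    for p,r,l in wps:
        w=(R0.inv()*r).as_rotvec();d=R0.inv().apply(np.array(p)-p0)
        print(l,"dp",np.round(d,3).tolist(),"w",np.round(w,3).tolist(),"dist",round(np.linalg.norm(d),3),"deg",round(np.degrees(np.linalg.norm(w))),"world",np.round(p,4))
E
python3 - <<'E'
from h import *
st();r=down(TY+np.pi);y=PK['d']
plan([(tray(.022,y,.15),r,"above"),(tray(.022,y,.07),r,"near"),(tray(.022,y,.046),r,"press")])
E
```

```text
t 1.5 pos [0.2012 0.5917 0.2378] rot [3.142 0.    2.814] F [-0.1 -1.   0.2] open 0.0919
above dp [-0.378, -0.065, 0.088] w [0.0, 0.0, -0.395] dist 0.393 deg 23 world [0.5378 0.4089 0.15  ]
near dp [-0.378, -0.065, 0.168] w [0.0, 0.0, -0.395] dist 0.418 deg 23 world [0.5378 0.4089 0.07  ]
press dp [-0.378, -0.065, 0.192] w [0.0, 0.0, -0.395] dist 0.428 deg 23 world [0.5378 0.4089 0.046 ]
```

step_arm([
  {"delta_pos": [-0.055, -0.01, 0.01], "angular": [0, 0, -0.06], "jaw": 1},
  {"delta_pos": [-0.11, -0.02, 0.02], "angular": [0, 0, -0.12], "jaw": 1},
  {"delta_pos": [-0.165, -0.03, 0.03], "angular": [0, 0, -0.18], "jaw": 1},
  {"delta_pos": [-0.22, -0.04, 0.04], "angular": [0, 0, -0.24], "jaw": 1},
  {"delta_pos": [-0.275, -0.05, 0.055], "angular": [0, 0, -0.3], "jaw": 1},
  {"delta_pos": [-0.33, -0.06, 0.07], "angular": [0, 0, -0.36], "jaw": 1},
  {"delta_pos": [-0.378, -0.065, 0.088], "angular": [0, 0, -0.395], "jaw": 1},
  {"delta_pos": [-0.378, -0.065, 0.125], "angular": [0, 0, -0.395], "jaw": 1},
  {"delta_pos": [-0.378, -0.065, 0.158], "angular": [0, 0, -0.395], "jaw": 1},
  {"delta_pos": [-0.378, -0.065, 0.163], "angular": [0, 0, -0.395], "jaw": 1},
], squeeze=20)

```text
time: 2.75
eef_pos: [0.5369, 0.4073, 0.0723]
eef_rot: [-3.139, -0.004, -3.075]
ft_force: [-0.3, 0.2, 0.8]
opening: 0.0011
```

```bash
python3 - <<'E'
from h import *
st();r=down(TY+np.pi);y=PK['d']
plan([(tray(.022,y,.07),r,"near"),(tray(.022,y,.046),r,"press")])
im,d=viewer.grab_frame("scene");save(cv2.resize(im[100:290,240:500],(780,570),interpolation=cv2.INTER_CUBIC),"s1.png")
E
```

```text
t 2.75 pos [0.5369 0.4073 0.0723] rot [-3.139 -0.004 -3.075] F [-0.3  0.2  0.8] open 0.0011
near dp [-0.001, 0.002, 0.002] w [-0.003, -0.004, 0.0] dist 0.003 deg 0 world [0.5378 0.4089 0.07  ]
press dp [-0.001, 0.002, 0.026] w [-0.003, -0.004, 0.0] dist 0.026 deg 0 world [0.5378 0.4089 0.046 ]
```

View pics/s1.png

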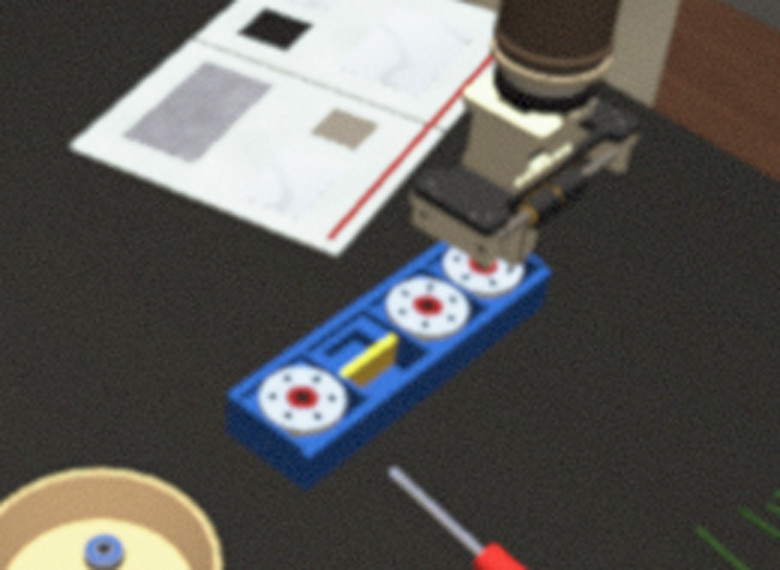

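The closed fingers sit over disc d's far half at crop (500,250), 20 mm above it. Pressing now.

step_arm([
  {"delta_pos": [-0.001, 0.001, 0.012], "angular": [0, 0, 0], "jaw": 1},
  {"delta_pos": [-0.001, 0.001, 0.018], "angular": [0, 0, 0], "jaw": 1},
  {"delta_pos": [-0.001, 0.001, 0.021], "angular": [0, 0, 0], "jaw": 1},
  {"delta_pos": [-0.001, 0.001, 0.024], "angular": [0, 0, 0], "jaw": 1},
  {"delta_pos": [-0.001, 0.001, 0.026], "angular": [0, 0, 0], "jaw": 1},
  {"delta_pos": [-0.001, 0.001, 0.027], "angular": [0, 0, 0], "jaw": 1},
  {"delta_pos": [-0.001, 0.001, 0.027], "angular": [0, 0, 0], "jaw": 1},
  {"delta_pos": [-0.001, 0.001, 0.01], "angular": [0, 0, 0], "jaw": 1},
  {"delta_pos": [-0.001, 0.001, -0.03], "angular": [0, 0, 0], "jaw": 1},
  {"delta_pos": [-0.001, 0.001, -0.07], "angular": [0, 0, 0], "jaw": 1},
])

```text
time: 4.05
eef_pos: [0.5391, 0.4095, 0.1466]
eef_rot: [3.141, 0.0, -3.074]
ft_force: [0.5, 1.2, -0.2]
opening: 0.0006
```

```bash
cat > look.py <<'E'
from h import *
import sys
st();k=sys.argv[1]
for c in("scene","top"):
    im,d=viewer.grab_frame(c);P=cloud(c,d)
    T=R.from_euler("z",-TY).apply((P-TC).reshape(-1,3)).reshape(P.shape)
    for n,y in PK.items():
        m=(d>0)&(abs(T[...,1]-y)<.012)&(abs(T[...,0])<.045)&(T[...,2]<.09)
        t=T[m];o=[]
        for x in np.arange(-.042,.042,.007):
            s=t[(t[:,0]>=x)&(t[:,0]<x+.007)];o.append(int(round(np.median(s[:,2])*1000)) if len(s) else -1)
        print(c,n,o)
    if c=="scene": save(cv2.resize(im[100:290,240:500],(780,570),interpolation=cv2.INTER_CUBIC),k+".png")
E
python3 look.py s2; python3 - <<'E'
from h import *
r=down(TY+np.pi);y=PK['c']
plan([(tray(.022,y,.07),r,"near c"),(tray(.022,PK['a'],.07),r,"near a")])
E
```

```text
t 4.05 pos [0.5391 0.4095 0.1466] rot [ 3.141  0.    -3.074] F [ 0.5  1.2 -0.2] open 0.0006
scene a [43, 43, 44, 44, 44, 44, 43, 43, 44, 44, 41, 25]
scene b [43, 35, 22, 22, 25, 33, 20, 6, -1, -1, 41, 25]
scene c [43, 44, 43, 44, 44, 44, 44, 43, 44, 44, 40, 22]
scene d [44, 35, 23, 53, 59, 55, 46, 37, 29, 25, 40, 25]
top a [40, 41, 42, 43, 43, 43, 42, 41, 42, 42, 40, 39]
top b [40, 36, 21, 21, 20, 32, 32, 5, 5, 6, 7, 37]
top c [41, 41, 43, 42, 42, 42, 43, 42, 42, 42, 40, 39]
top d [42, 36, 20, 20, 23, 55, 45, 41, -1, -1, -1, -1]
near c dp [0.004, -0.075, 0.081] w [0.006, 0.007, -0.0] dist 0.11 deg 1 world [0.5426 0.3371 0.07  ]
near a dp [0.004, -0.219, 0.08] w [0.006, 0.007, -0.0] dist 0.233 deg 1 world [0.5523 0.1934 0.07  ]
```

View pics/s2.png

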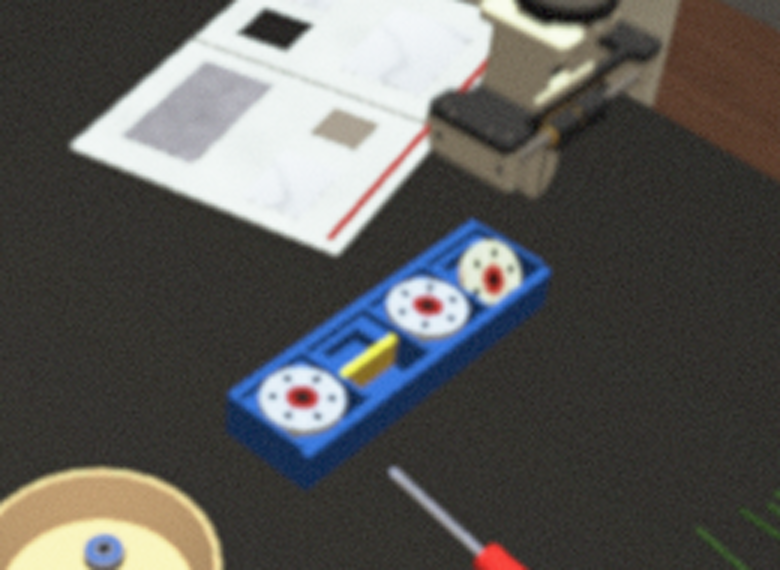

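Disc d is tipped and leaning, at crop (490,275), with its edge at z of about 59 mm. I press c and then a the same way.

step_arm([
  {"delta_pos": [0.002, -0.04, 0.02], "angular": [0, 0, 0], "jaw": 1},
  {"delta_pos": [0.004, -0.075, 0.055], "angular": [0, 0, 0], "jaw": 1},
  {"delta_pos": [0.004, -0.075, 0.085], "angular": [0, 0, 0], "jaw": 1},
  {"delta_pos": [0.004, -0.075, 0.093], "angular": [0, 0, 0], "jaw": 1},
  {"delta_pos": [0.004, -0.075, 0.098], "angular": [0, 0, 0], "jaw": 1},
  {"delta_pos": [0.004, -0.075, 0.102], "angular": [0, 0, 0], "jaw": 1},
  {"delta_pos": [0.004, -0.075, 0.102], "angular": [0, 0, 0], "jaw": 1},
  {"delta_pos": [0.004, -0.075, 0.085], "angular": [0, 0, 0], "jaw": 1},
  {"delta_pos": [0.004, -0.075, 0.045], "angular": [0, 0, 0], "jaw": 1},
  {"delta_pos": [0.004, -0.075, 0.01], "angular": [0, 0, 0], "jaw": 1},
])

```text
time: 5.4
eef_pos: [0.5398, 0.3344, 0.1372]
eef_rot: [3.141, -0.0, -3.074]
ft_force: [0.3, 1.2, -0.4]
opening: 0.0002
```

```bash
python3 look.py s3; python3 - <<'E'
from h import *
r=down(TY+np.pi)
plan([(tray(.022,PK['a'],.07),r,"near a"),(tray(.022,PK['a'],.045),r,"press a")])
E
```

```text
t 5.4 pos [0.5398 0.3344 0.1372] rot [ 3.141 -0.    -3.074] F [ 0.3  1.2 -0.4] open 0.0002
scene a [43, 44, 44, 45, 44, 44, 44, 44, 44, 45, 40, 24]
scene b [44, 34, 22, 21, -1, 34, 19, 7, -1, -1, 40, 25]
scene c [43, 36, 39, 58, 53, 49, 44, 38, 34, 31, 39, 23]
scene d [43, 35, 25, 56, 60, 55, 46, 36, 28, 27, 40, 24]
top a [41, 40, 42, 42, 42, 43, 42, 43, 43, 43, 39, 38]
top b [40, 36, 20, 21, 21, 26, 31, 4, 5, 4, 6, 38]
top c [42, 34, 22, 56, 53, 49, 44, -1, -1, -1, -1, -1]
top d [-1, -1, 19, 20, 21, 58, -1, -1, -1, -1, -1, -1]
near a dp [-0.0, -0.143, 0.07] w [0.004, 0.006, 0.0] dist 0.159 deg 0 world [0.5523 0.1934 0.07  ]
press a dp [-0.0, -0.143, 0.095] w [0.004, 0.006, 0.0] dist 0.172 deg 0 world [0.5523 0.1934 0.045 ]
```

step_arm([
  {"delta_pos": [0, -0.05, 0.01], "angular": [0, 0, 0], "jaw": 1},
  {"delta_pos": [0, -0.1, 0.025], "angular": [0, 0, 0], "jaw": 1},
  {"delta_pos": [0, -0.143, 0.045], "angular": [0, 0, 0], "jaw": 1},
  {"delta_pos": [0, -0.143, 0.078], "angular": [0, 0, 0], "jaw": 1},
  {"delta_pos": [0, -0.143, 0.086], "angular": [0, 0, 0], "jaw": 1},
  {"delta_pos": [0, -0.143, 0.091], "angular": [0, 0, 0], "jaw": 1},
  {"delta_pos": [0, -0.143, 0.096], "angular": [0, 0, 0], "jaw": 1},
  {"delta_pos": [0, -0.143, 0.096], "angular": [0, 0, 0], "jaw": 1},
  {"delta_pos": [0, -0.143, 0.06], "angular": [0, 0, 0], "jaw": 1},
  {"delta_pos": [0, -0.143, 0.02], "angular": [0, 0, 0], "jaw": 1},
])

```text
time: 6.75
eef_pos: [0.5482, 0.192, 0.1152]
eef_rot: [-3.141, -0.003, -3.074]
ft_force: [0.3, 0.7, -0.2]
opening: 0.0003
```

```bash
python3 look.py s3; python3 - <<'E'
from h import *
r=down(TY+np.pi)
plan([(tray(.022,PK['c'],.07),r,"near c")])
E
```

```text
t 6.75 pos [0.5482 0.192  0.1152] rot [-3.141e+00 -3.000e-03 -3.074e+00] F [ 0.3  0.7 -0.2] open 0.0003
scene a [43, 48, 49, 47, 46, 46, 44, 41, 41, 40, 39, 23]
scene b [-1, -1, 22, 23, 23, 34, 21, 6, -1, -1, 40, 23]
scene c [37, 35, 50, 58, 54, 49, 44, 39, 34, 30, 39, 22]
scene d [38, 35, 24, 55, 59, 54, 46, 37, 28, 25, 41, 25]
top a [-1, -1, -1, -1, -1, -1, -1, -1, -1, -1, -1, -1]
top b [-1, -1, -1, -1, -1, -1, -1, -1, -1, -1, -1, -1]
top c [43, 42, -1, -1, -1, -1, -1, -1, -1, -1, -1, -1]
top d [43, 36, 21, 20, 51, 55, 45, 38, 29, 18, 12, 39]
near c dp [-0.001, 0.144, 0.049] w [0.002, 0.005, 0.001] dist 0.152 deg 0 world [0.5426 0.3371 0.07  ]
```

View pics/s3.png

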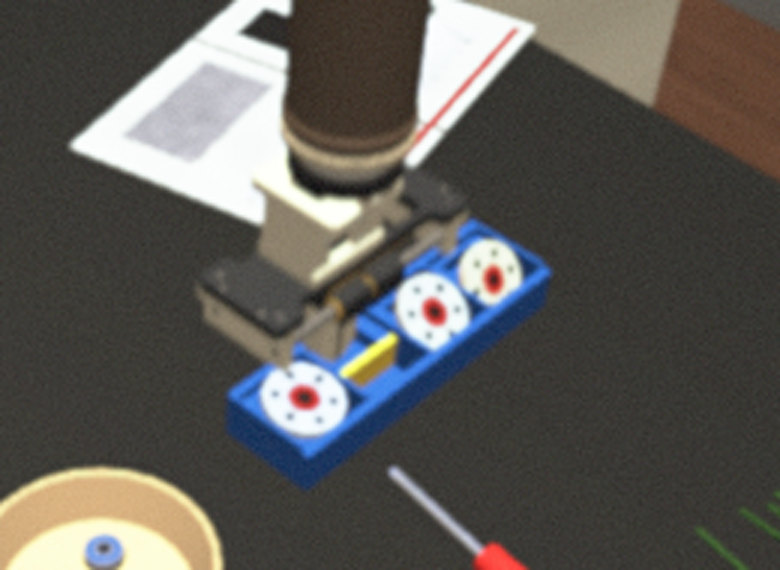

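Discs c (crop 433,310) and a (303,398) have only tipped part way, because I pressed 3–4 mm too near the ridge. I press both again, a little further out and deeper.

step_arm([
  {"delta_pos": [-0.004, 0, 0.04], "angular": [0, 0, 0], "jaw": 1},
  {"delta_pos": [-0.004, 0, 0.065], "angular": [0, 0, 0], "jaw": 1},
  {"delta_pos": [-0.004, 0, 0.07], "angular": [0, 0, 0], "jaw": 1},
  {"delta_pos": [-0.004, 0, 0.073], "angular": [0, 0, 0], "jaw": 1},
  {"delta_pos": [-0.004, 0, 0.076], "angular": [0, 0, 0], "jaw": 1},
  {"delta_pos": [-0.004, 0, 0.078], "angular": [0, 0, 0], "jaw": 1},
  {"delta_pos": [-0.004, 0, 0.078], "angular": [0, 0, 0], "jaw": 1},
  {"delta_pos": [-0.004, 0, 0.06], "angular": [0, 0, 0], "jaw": 1},
  {"delta_pos": [-0.004, 0.02, 0.02], "angular": [0, 0, 0], "jaw": 1},
  {"delta_pos": [-0.004, 0.075, -0.01], "angular": [0, 0, 0], "jaw": 1},
])

```text
time: 8.1
eef_pos: [0.5512, 0.2644, 0.1285]
eef_rot: [-3.141, 0.004, -3.081]
ft_force: [1.6, 0.9, 0.0]
opening: 0.0006
```

```bash
python3 look.py s4; python3 - <<'E'
from h import *
r=down(TY+np.pi)
plan([(tray(.022,PK['c'],.07),r,"near c"),(tray(.022,PK['a'],.07),r,"near a")])
E
```

```text
t 8.1 pos [0.5512 0.2644 0.1285] rot [-3.141  0.004 -3.081] F [1.6 0.9 0. ] open 0.0006
scene a [43, 34, 22, 23, -1, -1, 68, 39, -1, -1, 40, 23]
scene b [44, 33, 23, 21, 25, 34, 19, 7, -1, -1, 40, 24]
scene c [39, 35, 31, -1, 52, 49, 45, 39, 34, 31, 40, 26]
scene d [37, 34, 24, 55, 59, 55, 46, 38, 29, 26, 38, 23]
top a [41, 36, 20, 20, 20, 22, 42, 68, 6, 5, 10, 38]
top b [41, 34, 21, 20, 20, 26, 32, 3, -1, -1, -1, -1]
top c [-1, -1, -1, -1, -1, -1, -1, -1, -1, -1, -1, -1]
top d [-1, -1, -1, -1, -1, -1, -1, -1, -1, -1, -1, -1]
near c dp [0.003, 0.061, 0.061] w [0.009, 0.008, 0.008] dist 0.086 deg 1 world [0.5426 0.3371 0.07  ]
near a dp [0.004, -0.083, 0.06] w [0.009, 0.008, 0.008] dist 0.103 deg 1 world [0.5523 0.1934 0.07  ]
```

step_arm([
  {"delta_pos": [0.002, 0.05, 0.02], "angular": [0, 0, 0], "jaw": 1},
  {"delta_pos": [0.003, 0.061, 0.06], "angular": [0, 0, 0], "jaw": 1},
  {"delta_pos": [0.003, 0.061, 0.08], "angular": [0, 0, 0], "jaw": 1},
  {"delta_pos": [0.003, 0.061, 0.086], "angular": [0, 0, 0], "jaw": 1},
  {"delta_pos": [0.003, 0.061, 0.09], "angular": [0, 0, 0], "jaw": 1},
  {"delta_pos": [0.003, 0.061, 0.093], "angular": [0, 0, 0], "jaw": 1},
  {"delta_pos": [0.003, 0.061, 0.093], "angular": [0, 0, 0], "jaw": 1},
  {"delta_pos": [0.003, 0.061, 0.06], "angular": [0, 0, 0], "jaw": 1},
  {"delta_pos": [0.003, 0.041, 0.0], "angular": [0, 0, 0], "jaw": 1},
  {"delta_pos": [0.06, 0.0, -0.04], "angular": [0, 0, 0], "jaw": 1},
])

```text
time: 9.45
eef_pos: [0.5049, 0.2736, 0.16]
eef_rot: [3.138, 0.007, -3.076]
ft_force: [-0.4, -0.3, 0.6]
opening: 0.0007
```

step_arm([
  {"delta_pos": [0.06, -0.03, 0], "angular": [0, 0, 0.15], "jaw": 0},
  {"delta_pos": [0.12, -0.06, 0], "angular": [0, 0, 0.3], "jaw": 0},
  {"delta_pos": [0.12, -0.06, 0], "angular": [0, 0, 0.45], "jaw": 0},
  {"delta_pos": [0.12, -0.06, 0], "angular": [0, 0, 0.6], "jaw": 0},
  {"delta_pos": [0.12, -0.06, 0], "angular": [0, 0, 0.75], "jaw": 0},
  {"delta_pos": [0.12, -0.06, 0], "angular": [0, 0, 0.9], "jaw": 0},
  {"delta_pos": [0.12, -0.06, 0], "angular": [0, 0, 1.05], "jaw": 0},
  {"delta_pos": [0.12, -0.06, 0], "angular": [0, 0, 1.2], "jaw": 0},
  {"delta_pos": [0.12, -0.06, 0], "angular": [0, 0, 1.35], "jaw": 0},
  {"delta_pos": [0.12, -0.06, 0], "angular": [0, 0, 1.5], "jaw": 0},
])

```text
time: 10.7
eef_pos: [0.3861, 0.2053, 0.1567]
eef_rot: [3.14, -0.002, 1.703]
ft_force: [-0.6, -1.0, -0.7]
opening: 0.0909
```

```bash
python3 look.py s4; python3 - <<'E'
from h import *
d=np.load
im,d=viewer.grab_frame("top");P=cloud("top",d);T=R.from_euler("z",-TY).apply((P-TC).reshape(-1,3)).reshape(P.shape)
im2,d2=viewer.grab_frame("scene");P2=cloud("scene",d2);T2=R.from_euler("z",-TY).apply((P2-TC).reshape(-1,3)).reshape(P2.shape)
for n in "acd":
  for t,dd in((T,d),(T2,d2)):
    m=(dd>0)&(abs(t[...,1]-PK[n])<.034)&(abs(t[...,0])<.032)&(t[...,2]>.046)&(t[...,2]<.085);q=t[m]
    if len(q)>20:
        c=q.mean(0);u,s,v=np.linalg.svd(q-c);print(n,len(q),"mean",np.round(c,4),"normal",np.round(v[2],2),"rms",round(s[2]/len(q)**.5,4),"x",np.round(np.percentile(q[:,0],[3,97]),3),"ztop",np.round(np.percentile(q[:,2],97),3))
im=im[230:330,110:290];save(cv2.resize(im,None,fx=4,fy=4,interpolation=cv2.INTER_CUBIC),"t4.png")
E
```

```text
t 10.7 pos [0.3861 0.2053 0.1567] rot [ 3.140e+00 -2.000e-03  1.703e+00] F [-0.6 -1.  -0.7] open 0.0909
scene a [44, 34, 22, 22, -1, -1, 68, 42, -1, -1, 40, 23]
scene b [42, 34, 22, 22, 25, 31, 17, 6, -1, -1, 40, 26]
scene c [42, 34, 23, -1, 57, 53, 45, 37, 29, 26, 39, 25]
scene d [43, 35, 23, 54, 59, 54, 45, 37, 27, 23, 39, 22]
top a [41, 36, 20, 20, 20, 22, 49, 68, 4, 4, 7, 38]
top b [43, 35, 21, 20, 19, 31, 33, 5, 4, 5, 5, 38]
top c [41, 36, 22, 21, 52, 55, 47, 39, 29, 21, 16, 38]
top d [42, 35, 20, 20, 24, 55, 47, 39, 29, 19, 14, 39]
a 93 mean [ 0.0073 -0.1088  0.0612] normal [-1.  -0.   0.1] rms 0.0024 x [0.004 0.012] ztop 0.07
a 170 mean [ 0.0082 -0.1128  0.0589] normal [ 0.99 -0.05  0.13] rms 0.0021 x [0.003 0.011] ztop 0.07
c 121 mean [-0.0034  0.0347  0.0525] normal [ 0.49 -0.02  0.87] rms 0.0027 x [-0.012  0.004] ztop 0.059
c 131 mean [-0.0027  0.0327  0.0524] normal [-0.57 -0.02 -0.82] rms 0.0029 x [-0.012  0.006] ztop 0.06
d 120 mean [-0.0035  0.1044  0.0532] normal [ 0.66 -0.03  0.75] rms 0.0025 x [-0.011  0.004] ztop 0.061
d 126 mean [-0.0025  0.1037  0.0527] normal [ 0.65 -0.03  0.76] rms 0.0027 x [-0.012  0.005] ztop 0.06
```

View pics/s4.png

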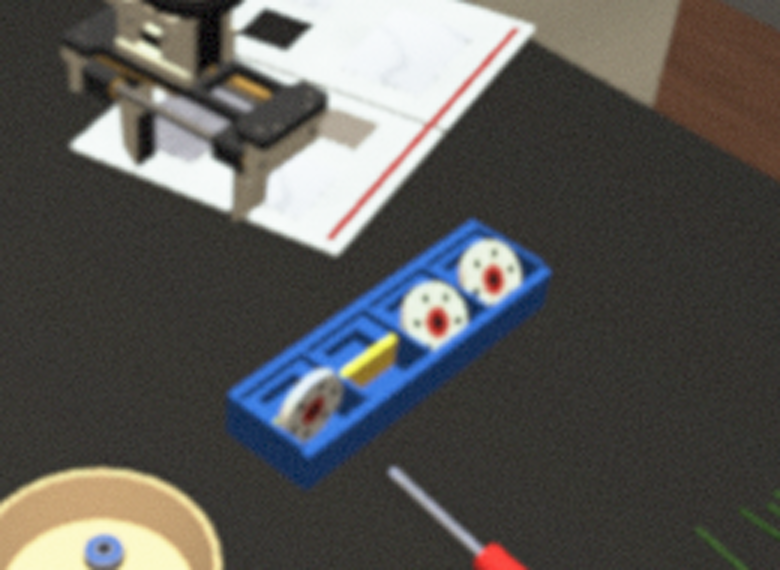

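Disc a now stands upright at tray x of about 7.5 mm with its top at 68 mm (crop 310,400). c and d lean at 50–55°. I take a first with a vertical tool.

```bash
python3 - <<'E'
from h import *
r=down(TY+np.pi/2)
plan([(tray(.0075,-.108,.12),r,"above a"),(tray(.0075,-.108,.056),r,"grip a")])
h=down(HY+np.pi/2);p=tray(.0075,-.108,.056)
plan([(tray(.0075,-.108,.31),r,"up"),(hop(.0,-.02,.31),h,"over"),(hop(0,-.02,.22),h,"rel")],p,r)
E
```

```text
above a dp [-0.034, 0.149, 0.036] w [0.001, -0.001, 0.074] dist 0.157 deg 4 world [0.5378 0.1924 0.12  ]
grip a dp [-0.034, 0.148, 0.1] w [0.001, -0.001, 0.074] dist 0.182 deg 4 world [0.5378 0.1924 0.056 ]
up dp [0.0, 0.0, -0.254] w [0.0, 0.0, 0.0] dist 0.254 deg 0 world [0.5378 0.1924 0.31  ]
over dp [-0.494, -0.018, -0.254] w [-0.0, 0.0, -0.183] dist 0.556 deg 10 world [ 0.5527 -0.3014  0.31  ]
rel dp [-0.494, -0.018, -0.164] w [-0.0, 0.0, -0.183] dist 0.521 deg 10 world [ 0.5527 -0.3014  0.22  ]
```

step_arm([
  {"delta_pos": [-0.015, 0.05, 0], "angular": [0, 0, 0.03], "jaw": 0},
  {"delta_pos": [-0.025, 0.1, 0.0], "angular": [0, 0, 0.065], "jaw": 0},
  {"delta_pos": [-0.034, 0.148, 0.015], "angular": [0, 0, 0.07], "jaw": 0},
  {"delta_pos": [-0.034, 0.148, 0.06], "angular": [0, 0, 0.07], "jaw": 0},
  {"delta_pos": [-0.034, 0.148, 0.09], "angular": [0, 0, 0.07], "jaw": 0},
  {"delta_pos": [-0.034, 0.148, 0.1], "angular": [0, 0, 0.07], "jaw": 0},
  {"delta_pos": [-0.034, 0.148, 0.1], "angular": [0, 0, 0.07], "jaw": 0.7},
  {"delta_pos": [-0.034, 0.148, 0.1], "angular": [0, 0, 0.07], "jaw": 1},
  {"delta_pos": [-0.034, 0.148, 0.1], "angular": [0, 0, 0.07], "jaw": 1},
  {"delta_pos": [-0.034, 0.148, 0.1], "angular": [0, 0, 0.07], "jaw": 1},
], squeeze=35)

```text
time: 12.15
eef_pos: [0.5373, 0.1921, 0.056]
eef_rot: [3.14, -0.001, 1.639]
ft_force: [-0.9, 0.3, 0.1]
opening: 0.0563
```

step_arm([
  {"delta_pos": [0, 0, 0], "angular": [0, 0, 0], "jaw": 1},
  {"delta_pos": [0, 0, 0], "angular": [0, 0, 0], "jaw": 1},
  {"delta_pos": [0, 0, 0], "angular": [0, 0, 0], "jaw": 1},
  {"delta_pos": [0, 0, 0], "angular": [0, 0, 0], "jaw": 1},
  {"delta_pos": [0, 0, 0], "angular": [0, 0, 0], "jaw": 1},
  {"delta_pos": [0, 0, 0], "angular": [0, 0, 0], "jaw": 1},
  {"delta_pos": [0, 0, 0], "angular": [0, 0, 0], "jaw": 1},
  {"delta_pos": [0, 0, 0], "angular": [0, 0, 0], "jaw": 1},
  {"delta_pos": [0, 0, -0.01], "angular": [0, 0, 0], "jaw": 1},
  {"delta_pos": [0, 0, -0.03], "angular": [0, 0, 0], "jaw": 1},
])

```text
time: 13.4
eef_pos: [0.5364, 0.1916, 0.0855]
eef_rot: [-3.14, 0.001, 1.639]
ft_force: [0.6, -0.2, -0.6]
opening: 0.0079
```

step_arm([
  {"delta_pos": [0, 0, -0.05], "angular": [0, 0, 0], "jaw": 1},
  {"delta_pos": [0, 0, -0.1], "angular": [0, 0, 0], "jaw": 1},
  {"delta_pos": [0, 0, -0.15], "angular": [0, 0, 0], "jaw": 1},
  {"delta_pos": [-0.02, 0, -0.2], "angular": [0, 0, 0], "jaw": 1},
  {"delta_pos": [-0.07, 0, -0.225], "angular": [0, 0, -0.03], "jaw": 1},
  {"delta_pos": [-0.12, -0.005, -0.225], "angular": [0, 0, -0.06], "jaw": 1},
  {"delta_pos": [-0.17, -0.005, -0.225], "angular": [0, 0, -0.08], "jaw": 1},
  {"delta_pos": [-0.22, -0.01, -0.225], "angular": [0, 0, -0.1], "jaw": 1},
  {"delta_pos": [-0.27, -0.01, -0.225], "angular": [0, 0, -0.12], "jaw": 1},
  {"delta_pos": [-0.32, -0.012, -0.225], "angular": [0, 0, -0.14], "jaw": 1},
])

```text
time: 14.65
eef_pos: [0.5464, -0.1298, 0.3111]
eef_rot: [3.141, -0.0, 1.779]
ft_force: [0.8, 0.7, -0.7]
opening: 0.0081
```

```bash
python3 - <<'E'
from h import *
st();h=down(HY+np.pi/2)
plan([(hop(.0,-.02,.31),h,"over"),(hop(0,-.02,.22),h,"rel")])
E
```

```text
t 14.65 pos [ 0.5464 -0.1298  0.3111] rot [ 3.141 -0.     1.779] F [ 0.8  0.7 -0.7] open 0.0081
over dp [-0.169, -0.029, 0.001] w [0.001, -0.0, -0.041] dist 0.172 deg 2 world [ 0.5527 -0.3014  0.31  ]
rel dp [-0.169, -0.029, 0.091] w [0.001, -0.0, -0.041] dist 0.194 deg 2 world [ 0.5527 -0.3014  0.22  ]
```

step_arm([
  {"delta_pos": [-0.05, -0.01, 0], "angular": [0, 0, -0.01], "jaw": 1},
  {"delta_pos": [-0.1, -0.02, 0], "angular": [0, 0, -0.02], "jaw": 1},
  {"delta_pos": [-0.15, -0.029, 0], "angular": [0, 0, -0.03], "jaw": 1},
  {"delta_pos": [-0.169, -0.029, 0.02], "angular": [0, 0, -0.04], "jaw": 1},
  {"delta_pos": [-0.169, -0.029, 0.06], "angular": [0, 0, -0.04], "jaw": 1},
  {"delta_pos": [-0.169, -0.029, 0.09], "angular": [0, 0, -0.04], "jaw": 1},
  {"delta_pos": [-0.169, -0.029, 0.095], "angular": [0, 0, -0.04], "jaw": 1},
  {"delta_pos": [-0.169, -0.029, 0.095], "angular": [0, 0, -0.04], "jaw": 0.7},
  {"delta_pos": [-0.169, -0.029, 0.095], "angular": [0, 0, -0.04], "jaw": 0.7},
  {"delta_pos": [-0.169, -0.029, 0.095], "angular": [0, 0, -0.04], "jaw": 0.7},
])

```text
time: 15.9
eef_pos: [0.5537, -0.2999, 0.2165]
eef_rot: [3.14, 0.001, 1.819]
ft_force: [0.0, 0.0, 0.0]
opening: 0.0271
```

```bash
cat > hop.py <<'E'
from h import *
import sys
st()
for c in("scene","top"):
    im,d=viewer.grab_frame(c)
    for n in("flywheel_a","bearing"):
        for x in viewer.regions_of(c,n)[:6]:
            m=x["region"]&(d>0);p=np.median(cloud(c,d)[m],0);print(c,n,round(x["p"],2),m.sum(),np.round(p,3))
    if len(sys.argv)>1:
        im=im[235:425,50:310] if c=="scene" else im[200:350,380:580];save(cv2.resize(im,None,fx=3,fy=3,interpolation=cv2.INTER_CUBIC),sys.argv[1]+c+".png")
E
python3 hop.py h1
python3 - <<'E'
from h import *
# tilted grasp for d: lean e deg; tilt = 90-e
P0=None
for n in"d":
    e=53;r=tilt(TY+np.pi/2,90-e);z=R.from_euler("z",-TY).apply(r.as_matrix()[:,2]);yy=R.from_euler("z",-TY).apply(r.as_matrix()[:,1]);print("tool z in tray",z,"tool y",yy)
E
```

```text
t 15.9 pos [ 0.5537 -0.2999  0.2165] rot [3.140e+00 1.000e-03 1.819e+00] F [0. 0. 0.] open 0.0271
scene flywheel_a 0.68 313 [0.522 0.408 0.042]
scene flywheel_a 0.57 373 [ 0.561 -0.314  0.189]
scene flywheel_a 0.54 335 [0.527 0.335 0.042]
scene flywheel_a 0.17 4086 [ 0.54  -0.016  0.01 ]
scene bearing 0.74 174 [0.533 0.001 0.018]
top flywheel_a 0.93 338 [0.531 0.333 0.039]
top flywheel_a 0.87 321 [0.525 0.405 0.04 ]
top bearing 0.43 90 [0.532 0.004 0.017]
top bearing 0.27 78 [ 0.545 -0.048  0.019]
tool z in tray [ 6.01815023e-01 -6.04356484e-17 -7.98635510e-01] tool y [ 7.98635510e-01 -1.06815638e-16  6.01815023e-01]
```

View pics/h1scene.png

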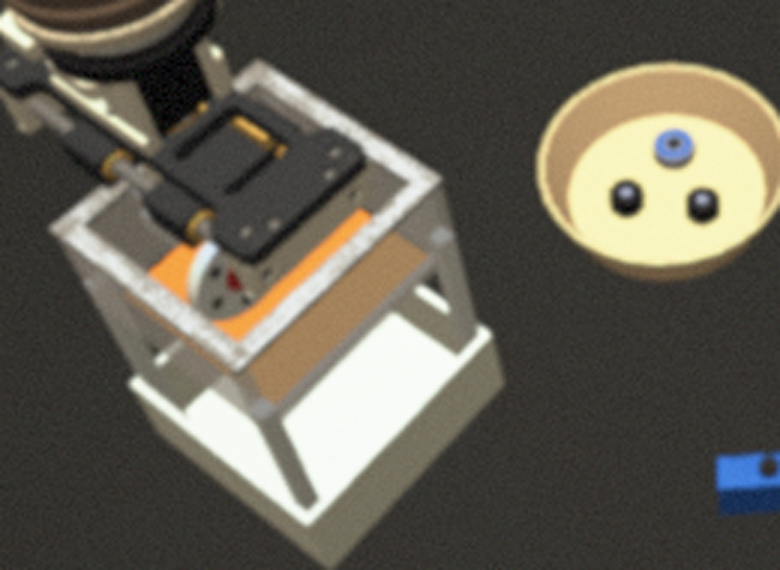

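Disc a is in the hopper (crop 215,280), and the jaws are open. Next I plan the tilted pinch on c.

```bash
cat > pinch.py <<'E'
from h import *
import sys
y=float(sys.argv[1]);r=tilt(TY+np.pi/2,32);g=tray(-.0081,y,.0552);s=r.as_matrix()[:,2]
st()
print("from here:");plan([(g-s*.06+[0,0,.02],r,"pre"),(g-s*.03,r,"mid"),(g,r,"grip")])
h=down(HY+np.pi/2);
print("from grip:");plan([(g+[0,0,.05],r,"lift"),(g+[0,0,.25],tilt(TY+np.pi/2,0),"up"),(hop(0,.02,.31),h,"over")],g,r)
E
python3 pinch.py .034
```

```text
t 16.2 pos [ 0.5532 -0.2996  0.2154] rot [ 3.141 -0.     1.819] F [ 0.5 -1.4  0.2] open 0.0278
from here:
pre dp [0.629, 0.085, 0.089] w [-0.557, -0.051, 0.176] dist 0.641 deg 34 world [0.481  0.331  0.1261]
mid dp [0.626, 0.1, 0.135] w [-0.557, -0.051, 0.176] dist 0.648 deg 34 world [0.4969 0.332  0.0806]
grip dp [0.623, 0.116, 0.16] w [-0.557, -0.051, 0.176] dist 0.654 deg 34 world [0.5127 0.3331 0.0552]
from grip:
lift dp [0.0, 0.026, -0.042] w [0.0, 0.0, 0.0] dist 0.05 deg 0 world [0.5127 0.3331 0.1052]
up dp [0.0, 0.132, -0.212] w [0.559, 0.0, -0.0] dist 0.25 deg 32 world [0.5127 0.3331 0.3052]
over dp [-0.596, 0.127, -0.221] w [0.557, 0.051, -0.178] dist 0.649 deg 34 world [ 0.5429 -0.2626  0.31  ]
```

step_arm([
  {"delta_pos": [0, 0, -0.03], "angular": [0, 0, 0], "jaw": 0.72},
  {"delta_pos": [0, 0, -0.08], "angular": [0, 0, 0], "jaw": 0.8},
  {"delta_pos": [0.05, 0.01, -0.09], "angular": [-0.05, 0, 0.02], "jaw": 0.8},
  {"delta_pos": [0.1, 0.015, -0.09], "angular": [-0.1, 0, 0.04], "jaw": 0.8},
  {"delta_pos": [0.15, 0.02, -0.09], "angular": [-0.15, -0.01, 0.05], "jaw": 0.8},
  {"delta_pos": [0.2, 0.03, -0.08], "angular": [-0.2, -0.02, 0.07], "jaw": 0.8},
  {"delta_pos": [0.25, 0.035, -0.07], "angular": [-0.25, -0.02, 0.08], "jaw": 0.8},
  {"delta_pos": [0.3, 0.04, -0.05], "angular": [-0.3, -0.03, 0.1], "jaw": 0.8},
  {"delta_pos": [0.35, 0.05, -0.03], "angular": [-0.35, -0.03, 0.11], "jaw": 0.8},
  {"delta_pos": [0.4, 0.055, 0], "angular": [-0.4, -0.04, 0.13], "jaw": 0.8},
])

```text
time: 17.45
eef_pos: [0.5095, 0.0997, 0.2178]
eef_rot: [2.74, 0.012, 1.684]
ft_force: [0.4, -1.1, -1.1]
opening: 0.0186
```

```bash
python3 pinch.py .034;python3 hop.py h2
```

```text
t 17.45 pos [0.5095 0.0997 0.2178] rot [2.74  0.012 1.684] F [ 0.4 -1.1 -1.1] open 0.0186
from here:
pre dp [0.234, -0.037, 0.081] w [-0.156, -0.011, 0.047] dist 0.25 deg 9 world [0.481  0.331  0.1261]
mid dp [0.234, -0.04, 0.129] w [-0.156, -0.011, 0.047] dist 0.27 deg 9 world [0.4969 0.332  0.0806]
grip dp [0.234, -0.035, 0.159] w [-0.156, -0.011, 0.047] dist 0.284 deg 9 world [0.5127 0.3331 0.0552]
from grip:
lift dp [0.0, 0.026, -0.042] w [0.0, 0.0, 0.0] dist 0.05 deg 0 world [0.5127 0.3331 0.1052]
up dp [0.0, 0.132, -0.212] w [0.559, 0.0, -0.0] dist 0.25 deg 32 world [0.5127 0.3331 0.3052]
over dp [-0.596, 0.127, -0.221] w [0.557, 0.051, -0.178] dist 0.649 deg 34 world [ 0.5429 -0.2626  0.31  ]
t 17.45 pos [0.5095 0.0997 0.2178] rot [2.74  0.012 1.684] F [ 0.4 -1.1 -1.1] open 0.0186
scene flywheel_a 0.85 332 [0.527 0.335 0.042]
scene flywheel_a 0.78 871 [ 0.558 -0.299  0.189]
scene flywheel_a 0.71 314 [0.522 0.408 0.042]
scene bearing 0.63 188 [0.532 0.001 0.018]
scene bearing 0.26 302 [0.522 0.407 0.043]
top flywheel_a 0.71 3437 [0.519 0.284 0.033]
top flywheel_a 0.66 371 [0.531 0.334 0.039]
top flywheel_a 0.61 363 [0.525 0.405 0.039]
top bearing 0.53 137 [0.532 0.004 0.017]
```

step_arm([
  {"delta_pos": [0.05, -0.01, 0.01], "angular": [-0.03, 0, 0.01], "jaw": 0.8},
  {"delta_pos": [0.1, -0.02, 0.02], "angular": [-0.06, 0, 0.02], "jaw": 0.8},
  {"delta_pos": [0.15, -0.03, 0.03], "angular": [-0.1, 0, 0.03], "jaw": 0.8},
  {"delta_pos": [0.2, -0.035, 0.04], "angular": [-0.13, -0.01, 0.04], "jaw": 0.8},
  {"delta_pos": [0.234, -0.037, 0.06], "angular": [-0.156, -0.01, 0.047], "jaw": 0.8},
  {"delta_pos": [0.234, -0.037, 0.081], "angular": [-0.156, -0.01, 0.047], "jaw": 0.8},
  {"delta_pos": [0.234, -0.039, 0.105], "angular": [-0.156, -0.01, 0.047], "jaw": 0.8},
  {"delta_pos": [0.234, -0.039, 0.128], "angular": [-0.156, -0.01, 0.047], "jaw": 0.8},
  {"delta_pos": [0.234, -0.039, 0.128], "angular": [-0.156, -0.01, 0.047], "jaw": 0.8},
  {"delta_pos": [0.234, -0.039, 0.128], "angular": [-0.156, -0.01, 0.047], "jaw": 0.8},
])

```text
time: 19.0
eef_pos: [0.4974, 0.3294, 0.0818]
eef_rot: [2.586, 0.002, 1.637]
ft_force: [-0.2, 0.7, -0.1]
opening: 0.0187
```

```bash
python3 pinch.py .034; python3 - <<'E'
from h import *
im,d=viewer.grab_frame("scene");save(cv2.resize(im[140:260,310:470],None,fx=5,fy=5,interpolation=cv2.INTER_CUBIC),"s5.png")
E
```

```text
t 19.0 pos [0.4974 0.3294 0.0818] rot [2.586e+00 2.000e-03 1.637e+00] F [-0.2  0.7 -0.1] open 0.0187
from here:
pre dp [0.003, 0.01, -0.046] w [-0.003, 0.002, 0.0] dist 0.047 deg 0 world [0.481  0.331  0.1261]
mid dp [0.003, -0.001, 0.001] w [-0.003, 0.002, 0.0] dist 0.003 deg 0 world [0.4969 0.332  0.0806]
grip dp [0.003, -0.001, 0.031] w [-0.003, 0.002, 0.0] dist 0.031 deg 0 world [0.5127 0.3331 0.0552]
from grip:
lift dp [0.0, 0.026, -0.042] w [0.0, 0.0, 0.0] dist 0.05 deg 0 world [0.5127 0.3331 0.1052]
up dp [0.0, 0.132, -0.212] w [0.559, 0.0, -0.0] dist 0.25 deg 32 world [0.5127 0.3331 0.3052]
over dp [-0.596, 0.127, -0.221] w [0.557, 0.051, -0.178] dist 0.649 deg 34 world [ 0.5429 -0.2626  0.31  ]
```

View pics/s5.png

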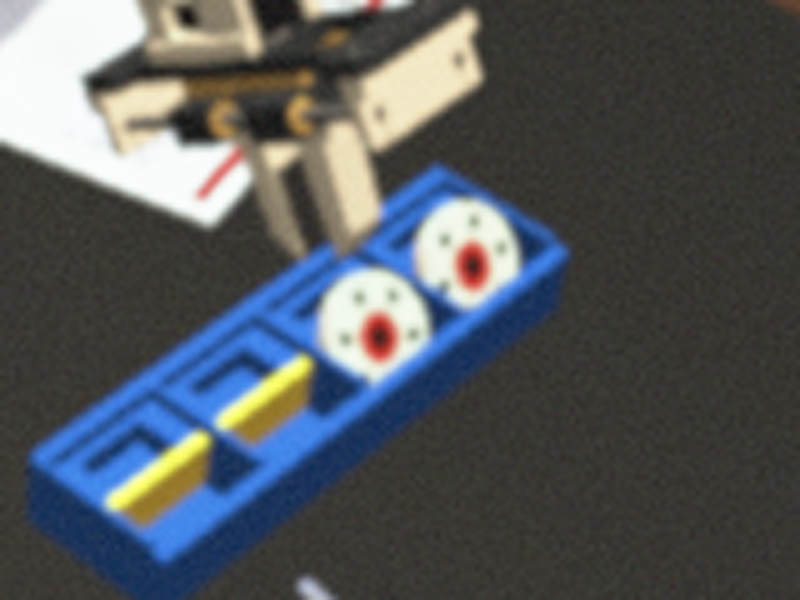

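The fingers (crop 310,235) point along disc c (375,330), about to straddle its raised edge. I advance and close.

step_arm([
  {"delta_pos": [0.002, -0.001, 0.008], "angular": [0, 0, 0], "jaw": 0.78},
  {"delta_pos": [0.002, -0.001, 0.016], "angular": [0, 0, 0], "jaw": 0.78},
  {"delta_pos": [0.002, -0.001, 0.024], "angular": [0, 0, 0], "jaw": 0.78},
  {"delta_pos": [0.002, -0.001, 0.031], "angular": [0, 0, 0], "jaw": 0.78},
  {"delta_pos": [0.002, -0.001, 0.031], "angular": [0, 0, 0], "jaw": 0.78},
  {"delta_pos": [0.002, -0.001, 0.031], "angular": [0, 0, 0], "jaw": 1},
  {"delta_pos": [0.002, -0.001, 0.031], "angular": [0, 0, 0], "jaw": 1},
  {"delta_pos": [0.002, -0.001, 0.031], "angular": [0, 0, 0], "jaw": 1},
  {"delta_pos": [0.002, -0.001, 0.031], "angular": [0, 0, 0], "jaw": 1},
  {"delta_pos": [0.002, -0.001, 0.031], "angular": [0, 0, 0], "jaw": 1},
], squeeze=35)

```text
time: 20.3
eef_pos: [0.5125, 0.3332, 0.0549]
eef_rot: [2.585, 0.001, 1.638]
ft_force: [0.1, -1.4, 5.7]
opening: 0.0079
```

step_arm([
  {"delta_pos": [0, 0.01, -0.017], "angular": [0, 0, 0], "jaw": 1},
  {"delta_pos": [0, 0.03, -0.045], "angular": [0, 0, 0], "jaw": 1},
  {"delta_pos": [0, 0.055, -0.088], "angular": [0, 0, 0], "jaw": 1},
  {"delta_pos": [0, 0.08, -0.13], "angular": [0.1, 0, 0], "jaw": 1},
  {"delta_pos": [0, 0.106, -0.17], "angular": [0.2, 0, 0], "jaw": 1},
  {"delta_pos": [-0.02, 0.132, -0.212], "angular": [0.3, 0, 0], "jaw": 1},
  {"delta_pos": [-0.07, 0.132, -0.215], "angular": [0.35, 0, 0], "jaw": 1},
  {"delta_pos": [-0.12, 0.131, -0.216], "angular": [0.4, 0, 0], "jaw": 1},
  {"delta_pos": [-0.17, 0.13, -0.217], "angular": [0.45, 0, 0], "jaw": 1},
  {"delta_pos": [-0.22, 0.13, -0.218], "angular": [0.5, 0, 0], "jaw": 1},
])

```text
time: 21.55
eef_pos: [0.5217, 0.1122, 0.3082]
eef_rot: [3.089, 0.001, 1.639]
ft_force: [-0.2, 0.3, -0.8]
opening: 0.0075
```

```bash
cat > over.py <<'E'
from h import *
import sys
x,y=map(float,sys.argv[1:3]);st();h=down(HY+np.pi/2)
plan([(hop(x,y,.31),h,"over"),(hop(x,y,.222),h,"rel")])
im,d=viewer.grab_frame("scene");P=cloud("scene",d);Q=R.from_euler("z",-HY).apply((P-HC).reshape(-1,3)).reshape(P.shape)
im,d2=viewer.grab_frame("top");P=cloud("top",d2);Q2=R.from_euler("z",-HY).apply((P-HC).reshape(-1,3)).reshape(P.shape)
for dd,q in((d,Q),(d2,Q2)):
    m=(dd>0)&(abs(q[...,0])<.056)&(abs(q[...,1])<.056)&(q[...,2]>.155)&(q[...,2]<.24);q=q[m]
    if len(q):print("in hopper n",len(q),"mean",q.mean(0).round(3),"max z",q[:,2].max().round(3),"x",np.percentile(q[:,0],[3,97]).round(3),"y",np.percentile(q[:,1],[3,97]).round(3))
E
python3 over.py 0 .02
```

```text
t 21.55 pos [0.5217 0.1122 0.3082] rot [3.089e+00 1.000e-03 1.639e+00] F [-0.2  0.3 -0.8] open 0.0075
over dp [-0.375, -0.004, -0.002] w [0.052, 0.005, -0.181] dist 0.375 deg 11 world [ 0.5429 -0.2626  0.31  ]
rel dp [-0.375, -0.009, 0.086] w [0.052, 0.005, -0.181] dist 0.385 deg 11 world [ 0.5429 -0.2626  0.222 ]
in hopper n 895 mean [ 0.005 -0.018  0.189] max z 0.217 x [-0.     0.008] y [-0.046  0.01 ]
in hopper n 126 mean [ 0.004 -0.009  0.204] max z 0.217 x [-0.     0.007] y [-0.04   0.013]
```

Disc a stands upright in the middle of the hopper (x 0–8 mm), so I put c at hopper x = −32 mm to clear it.

```bash
python3 over.py -.032 0 | head -3
```

```text
t 21.65 pos [0.5232 0.1068 0.3081] rot [3.089 0.004 1.63 ] F [ 0.5  0.2 -1.3] open 0.0078
over dp [-0.396, -0.03, -0.002] w [0.052, 0.009, -0.191] dist 0.397 deg 11 world [ 0.5168 -0.2899  0.31  ]
rel dp [-0.395, -0.034, 0.086] w [0.052, 0.009, -0.191] dist 0.406 deg 11 world [ 0.5168 -0.2899  0.222 ]
```

step_arm([
  {"delta_pos": [-0.05, -0.004, 0], "angular": [0.02, 0, -0.03], "jaw": 1},
  {"delta_pos": [-0.1, -0.008, 0], "angular": [0.03, 0, -0.06], "jaw": 1},
  {"delta_pos": [-0.15, -0.012, 0], "angular": [0.05, 0, -0.09], "jaw": 1},
  {"delta_pos": [-0.2, -0.015, 0], "angular": [0.052, 0.005, -0.12], "jaw": 1},
  {"delta_pos": [-0.25, -0.02, -0.002], "angular": [0.052, 0.005, -0.15], "jaw": 1},
  {"delta_pos": [-0.3, -0.024, -0.002], "angular": [0.052, 0.009, -0.19], "jaw": 1},
  {"delta_pos": [-0.35, -0.028, -0.002], "angular": [0.052, 0.009, -0.19], "jaw": 1},
  {"delta_pos": [-0.396, -0.03, -0.002], "angular": [0.052, 0.009, -0.19], "jaw": 1},
  {"delta_pos": [-0.396, -0.03, -0.002], "angular": [0.052, 0.009, -0.19], "jaw": 1},
  {"delta_pos": [-0.396, -0.03, -0.002], "angular": [0.052, 0.009, -0.19], "jaw": 1},
])

```text
time: 23.0
eef_pos: [0.5198, -0.2814, 0.3088]
eef_rot: [3.139, -0.003, 1.831]
ft_force: [0.2, 0.4, -1.2]
opening: 0.0075
```

```bash
python3 over.py -.032 0 | head -3
```

```text
t 23.0 pos [ 0.5198 -0.2814  0.3088] rot [ 3.139e+00 -3.000e-03  1.831e+00] F [ 0.2  0.4 -1.2] open 0.0075
over dp [-0.007, -0.005, -0.001] w [0.002, -0.003, 0.01] dist 0.009 deg 1 world [ 0.5168 -0.2899  0.31  ]
rel dp [-0.008, -0.005, 0.087] w [0.002, -0.003, 0.01] dist 0.087 deg 1 world [ 0.5168 -0.2899  0.222 ]
```

step_arm([
  {"delta_pos": [-0.004, -0.003, 0.02], "angular": [0, 0, 0], "jaw": 1},
  {"delta_pos": [-0.004, -0.004, 0.05], "angular": [0, 0, 0], "jaw": 1},
  {"delta_pos": [-0.004, -0.004, 0.075], "angular": [0, 0, 0], "jaw": 1},
  {"delta_pos": [-0.004, -0.004, 0.087], "angular": [0, 0, 0], "jaw": 1},
  {"delta_pos": [-0.004, -0.004, 0.087], "angular": [0, 0, 0], "jaw": 1},
  {"delta_pos": [-0.004, -0.004, 0.087], "angular": [0, 0, 0], "jaw": 0.76},
  {"delta_pos": [-0.004, -0.004, 0.087], "angular": [0, 0, 0], "jaw": 0.76},
  {"delta_pos": [-0.004, -0.004, 0.087], "angular": [0, 0, 0], "jaw": 0.76},
  {"delta_pos": [-0.004, -0.004, 0.04], "angular": [0, 0, 0], "jaw": 0.76},
  {"delta_pos": [-0.004, -0.004, 0.0], "angular": [0, 0, 0], "jaw": 0.76},
])

```text
time: 24.35
eef_pos: [0.5161, -0.2886, 0.3107]
eef_rot: [3.139, -0.002, 1.828]
ft_force: [0.7, -0.6, 0.6]
opening: 0.0221
```

```bash
python3 over.py -.032 0 ; python3 pinch.py .106; python3 look.py s6 | grep "d \["
```

```text
t 24.35 pos [ 0.5161 -0.2886  0.3107] rot [ 3.139e+00 -2.000e-03  1.828e+00] F [ 0.7 -0.6  0.6] open 0.0221
over dp [-0.001, 0.0, 0.001] w [0.002, -0.002, 0.008] dist 0.002 deg 0 world [ 0.5168 -0.2899  0.31  ]
rel dp [-0.002, 0.0, 0.089] w [0.002, -0.002, 0.008] dist 0.089 deg 0 world [ 0.5168 -0.2899  0.222 ]
in hopper n 1606 mean [-0.012 -0.009  0.191] max z 0.217 x [-0.037  0.008] y [-0.044  0.027]
in hopper n 266 mean [-0.017  0.001  0.202] max z 0.216 x [-0.038  0.007] y [-0.034  0.032]
t 24.45 pos [ 0.518  -0.2898  0.3142] rot [3.133e+00 3.000e-03 1.828e+00] F [-0.2 -0.1 -0.3] open 0.0221
from here:
pre dp [0.681, 0.134, 0.187] w [-0.548, -0.051, 0.186] dist 0.719 deg 33 world [0.4762 0.4028 0.1261]
mid dp [0.678, 0.15, 0.233] w [-0.548, -0.051, 0.186] dist 0.732 deg 33 world [0.4921 0.4039 0.0806]
grip dp [0.675, 0.165, 0.258] w [-0.548, -0.051, 0.186] dist 0.741 deg 33 world [0.5079 0.4049 0.0552]
from grip:
lift dp [0.0, 0.026, -0.042] w [0.0, 0.0, 0.0] dist 0.05 deg 0 world [0.5079 0.4049 0.1052]
up dp [0.0, 0.132, -0.212] w [0.559, 0.0, -0.0] dist 0.25 deg 32 world [0.5079 0.4049 0.3052]
over dp [-0.668, 0.127, -0.221] w [0.557, 0.051, -0.178] dist 0.715 deg 34 world [ 0.5429 -0.2626  0.31  ]
scene d [43, 34, 25, 28, 58, 55, 46, 37, 28, 25, 39, 25]
top d [41, 36, 20, 21, 25, 55, 46, 38, 29, 21, 14, 39]
```

step_arm([
  {"delta_pos": [0.05, 0.01, 0], "angular": [-0.03, 0, 0.01], "jaw": 0.8},
  {"delta_pos": [0.1, 0.02, 0], "angular": [-0.07, 0, 0.02], "jaw": 0.8},
  {"delta_pos": [0.155, 0.03, 0.01], "angular": [-0.11, -0.01, 0.04], "jaw": 0.8},
  {"delta_pos": [0.21, 0.04, 0.02], "angular": [-0.16, -0.01, 0.05], "jaw": 0.8},
  {"delta_pos": [0.265, 0.05, 0.03], "angular": [-0.2, -0.02, 0.07], "jaw": 0.8},
  {"delta_pos": [0.32, 0.06, 0.045], "angular": [-0.25, -0.02, 0.08], "jaw": 0.8},
  {"delta_pos": [0.375, 0.075, 0.06], "angular": [-0.3, -0.03, 0.1], "jaw": 0.8},
  {"delta_pos": [0.43, 0.085, 0.075], "angular": [-0.35, -0.03, 0.12], "jaw": 0.8},
  {"delta_pos": [0.485, 0.095, 0.095], "angular": [-0.4, -0.04, 0.13], "jaw": 0.8},
  {"delta_pos": [0.54, 0.105, 0.115], "angular": [-0.45, -0.04, 0.15], "jaw": 0.8},
])

```text
time: 25.8
eef_pos: [0.4823, 0.2372, 0.2019]
eef_rot: [2.705, 0.01, 1.678]
ft_force: [1.1, -1.5, -0.7]
opening: 0.0185
```

```bash
python3 pinch.py .106
```

```text
t 25.8 pos [0.4823 0.2372 0.2019] rot [2.705 0.01  1.678] F [ 1.1 -1.5 -0.7] open 0.0185
from here:
pre dp [0.166, -0.021, 0.072] w [-0.122, -0.01, 0.04] dist 0.182 deg 7 world [0.4762 0.4028 0.1261]
mid dp [0.166, -0.026, 0.12] w [-0.122, -0.01, 0.04] dist 0.206 deg 7 world [0.4921 0.4039 0.0806]
grip dp [0.165, -0.022, 0.15] w [-0.122, -0.01, 0.04] dist 0.224 deg 7 world [0.5079 0.4049 0.0552]
from grip:
lift dp [0.0, 0.026, -0.042] w [0.0, 0.0, 0.0] dist 0.05 deg 0 world [0.5079 0.4049 0.1052]
up dp [0.0, 0.132, -0.212] w [0.559, 0.0, -0.0] dist 0.25 deg 32 world [0.5079 0.4049 0.3052]
over dp [-0.668, 0.127, -0.221] w [0.557, 0.051, -0.178] dist 0.715 deg 34 world [ 0.5429 -0.2626  0.31  ]
```

step_arm([
  {"delta_pos": [0.05, -0.006, 0.015], "angular": [-0.04, 0, 0.01], "jaw": 0.8},
  {"delta_pos": [0.1, -0.012, 0.03], "angular": [-0.08, -0.01, 0.02], "jaw": 0.8},
  {"delta_pos": [0.15, -0.018, 0.05], "angular": [-0.12, -0.01, 0.04], "jaw": 0.8},
  {"delta_pos": [0.166, -0.021, 0.072], "angular": [-0.122, -0.01, 0.04], "jaw": 0.8},
  {"delta_pos": [0.166, -0.024, 0.1], "angular": [-0.122, -0.01, 0.04], "jaw": 0.8},
  {"delta_pos": [0.166, -0.026, 0.12], "angular": [-0.122, -0.01, 0.04], "jaw": 0.8},
  {"delta_pos": [0.166, -0.026, 0.12], "angular": [-0.122, -0.01, 0.04], "jaw": 0.8},
  {"delta_pos": [0.166, -0.026, 0.12], "angular": [-0.122, -0.01, 0.04], "jaw": 0.8},
  {"delta_pos": [0.166, -0.026, 0.12], "angular": [-0.122, -0.01, 0.04], "jaw": 0.8},
  {"delta_pos": [0.166, -0.026, 0.12], "angular": [-0.122, -0.01, 0.04], "jaw": 0.8},
])

```text
time: 27.05
eef_pos: [0.493, 0.4028, 0.0827]
eef_rot: [2.582, -0.001, 1.637]
ft_force: [0.1, -0.1, 0.1]
opening: 0.0185
```

```bash
python3 pinch.py .106|head -5
```

```text
t 27.05 pos [0.493  0.4028 0.0827] rot [ 2.582e+00 -1.000e-03  1.637e+00] F [ 0.1 -0.1  0.1] open 0.0185
from here:
pre dp [0.001, 0.009, -0.046] w [0.001, -0.001, -0.001] dist 0.047 deg 0 world [0.4762 0.4028 0.1261]
mid dp [0.001, -0.002, 0.001] w [0.001, -0.001, -0.001] dist 0.002 deg 0 world [0.4921 0.4039 0.0806]
grip dp [0.001, -0.002, 0.031] w [0.001, -0.001, -0.001] dist 0.031 deg 0 world [0.5079 0.4049 0.0552]
```

step_arm([
  {"delta_pos": [0.001, -0.001, 0.008], "angular": [0, 0, 0], "jaw": 0.78},
  {"delta_pos": [0.001, -0.001, 0.016], "angular": [0, 0, 0], "jaw": 0.78},
  {"delta_pos": [0.001, -0.001, 0.024], "angular": [0, 0, 0], "jaw": 0.78},
  {"delta_pos": [0.001, -0.001, 0.031], "angular": [0, 0, 0], "jaw": 0.78},
  {"delta_pos": [0.001, -0.001, 0.031], "angular": [0, 0, 0], "jaw": 0.78},
  {"delta_pos": [0.001, -0.001, 0.031], "angular": [0, 0, 0], "jaw": 1},
  {"delta_pos": [0.001, -0.001, 0.031], "angular": [0, 0, 0], "jaw": 1},
  {"delta_pos": [0.001, -0.001, 0.031], "angular": [0, 0, 0], "jaw": 1},
  {"delta_pos": [0.001, -0.001, 0.031], "angular": [0, 0, 0], "jaw": 1},
  {"delta_pos": [0.001, -0.001, 0.031], "angular": [0, 0, 0], "jaw": 1},
])

```text
time: 28.3
eef_pos: [0.5087, 0.4048, 0.0555]
eef_rot: [2.582, -0.0, 1.637]
ft_force: [-0.6, -0.8, 5.2]
opening: 0.008
```

step_arm([
  {"delta_pos": [0, 0.01, -0.017], "angular": [0, 0, 0], "jaw": 1},
  {"delta_pos": [0, 0.03, -0.045], "angular": [0, 0, 0], "jaw": 1},
  {"delta_pos": [0, 0.055, -0.088], "angular": [0, 0, 0], "jaw": 1},
  {"delta_pos": [0, 0.08, -0.13], "angular": [0.1, 0, 0], "jaw": 1},
  {"delta_pos": [0, 0.106, -0.17], "angular": [0.2, 0, 0], "jaw": 1},
  {"delta_pos": [-0.02, 0.132, -0.212], "angular": [0.3, 0, 0], "jaw": 1},
  {"delta_pos": [-0.07, 0.132, -0.215], "angular": [0.35, 0, 0], "jaw": 1},
  {"delta_pos": [-0.12, 0.131, -0.216], "angular": [0.4, 0, 0], "jaw": 1},
  {"delta_pos": [-0.17, 0.13, -0.217], "angular": [0.45, 0, 0], "jaw": 1},
  {"delta_pos": [-0.22, 0.13, -0.218], "angular": [0.55, 0, 0], "jaw": 1},
])

```text
time: 29.55
eef_pos: [0.5166, 0.1834, 0.3088]
eef_rot: [3.136, -0.001, 1.639]
ft_force: [1.5, 0.4, -1.5]
opening: 0.0073
```

```bash
python3 over.py .036 0
```

```text
t 29.55 pos [0.5166 0.1834 0.3088] rot [ 3.136e+00 -1.000e-03  1.639e+00] F [ 1.5  0.4 -1.5] open 0.0073
over dp [-0.46, 0.035, -0.001] w [0.006, -0.0, -0.182] dist 0.461 deg 10 world [ 0.5827 -0.2731  0.31  ]
rel dp [-0.46, 0.035, 0.087] w [0.006, -0.0, -0.182] dist 0.469 deg 10 world [ 0.5827 -0.2731  0.222 ]
in hopper n 1604 mean [-0.012 -0.009  0.191] max z 0.216 x [-0.038  0.008] y [-0.044  0.027]
in hopper n 270 mean [-0.017  0.001  0.203] max z 0.216 x [-0.038  0.007] y [-0.037  0.032]
```

step_arm([
  {"delta_pos": [-0.05, 0.004, 0], "angular": [0, 0, -0.03], "jaw": 1},
  {"delta_pos": [-0.1, 0.008, 0], "angular": [0, 0, -0.06], "jaw": 1},
  {"delta_pos": [-0.15, 0.012, -0.002], "angular": [0, 0, -0.09], "jaw": 1},
  {"delta_pos": [-0.205, 0.016, -0.005], "angular": [0, 0, -0.12], "jaw": 1},
  {"delta_pos": [-0.26, 0.02, -0.005], "angular": [0, 0, -0.15], "jaw": 1},
  {"delta_pos": [-0.31, 0.024, -0.005], "angular": [0, 0, -0.18], "jaw": 1},
  {"delta_pos": [-0.36, 0.028, -0.005], "angular": [0, 0, -0.182], "jaw": 1},
  {"delta_pos": [-0.41, 0.032, -0.005], "angular": [0, 0, -0.182], "jaw": 1},
  {"delta_pos": [-0.46, 0.035, -0.005], "angular": [0, 0, -0.182], "jaw": 1},
  {"delta_pos": [-0.46, 0.035, -0.005], "angular": [0, 0, -0.182], "jaw": 1},
])

```text
time: 30.9
eef_pos: [0.5819, -0.277, 0.3127]
eef_rot: [3.136, 0.003, 1.812]
ft_force: [0.3, 1.4, -0.6]
opening: 0.0072
```

```bash
python3 over.py .036 0|head -3
```

```text
t 30.9 pos [ 0.5819 -0.277   0.3127] rot [3.136e+00 3.000e-03 1.812e+00] F [ 0.3  1.4 -0.6] open 0.0072
over dp [0.004, 0.002, 0.003] w [0.006, 0.003, -0.008] dist 0.005 deg 1 world [ 0.5827 -0.2731  0.31  ]
rel dp [0.004, 0.001, 0.091] w [0.006, 0.003, -0.008] dist 0.091 deg 1 world [ 0.5827 -0.2731  0.222 ]
```

step_arm([
  {"delta_pos": [0.002, 0.001, 0.02], "angular": [0, 0, 0], "jaw": 1},
  {"delta_pos": [0.002, 0.001, 0.05], "angular": [0, 0, 0], "jaw": 1},
  {"delta_pos": [0.002, 0.001, 0.075], "angular": [0, 0, 0], "jaw": 1},
  {"delta_pos": [0.002, 0.001, 0.09], "angular": [0, 0, 0], "jaw": 1},
  {"delta_pos": [0.002, 0.001, 0.09], "angular": [0, 0, 0], "jaw": 1},
  {"delta_pos": [0.002, 0.001, 0.09], "angular": [0, 0, 0], "jaw": 0.76},
  {"delta_pos": [0.002, 0.001, 0.09], "angular": [0, 0, 0], "jaw": 0.76},
  {"delta_pos": [0.002, 0.001, 0.09], "angular": [0, 0, 0], "jaw": 0.76},
  {"delta_pos": [0.002, 0.001, 0.04], "angular": [0, 0, 0], "jaw": 0.76},
  {"delta_pos": [0.002, 0.001, 0.0], "angular": [0, 0, 0], "jaw": 0.76},
])

```text
time: 32.25
eef_pos: [0.5837, -0.2698, 0.3161]
eef_rot: [3.132, 0.002, 1.819]
ft_force: [0.5, -1.4, 0.3]
opening: 0.022
```

```bash
python3 over.py .036 0 ; python3 hop.py h3; python3 - <<'E'
from h import *
for c in("scene","top"):
    viewer.grab_frame(c)
    for n in("bearing","gear_a","bowl"):print(c,n,[(np.round(np.array(x["centre"])*[640,480],1).tolist(),round(x["p"],2)) for x in viewer.spot_point(c,n)[:3]])
E
```

```text
t 32.25 pos [ 0.5837 -0.2698  0.3161] rot [3.132e+00 2.000e-03 1.819e+00] F [ 0.5 -1.4  0.3] open 0.022
over dp [-0.003, -0.002, 0.006] w [0.009, 0.002, -0.001] dist 0.007 deg 1 world [ 0.5827 -0.2731  0.31  ]
rel dp [-0.003, -0.003, 0.094] w [0.009, 0.002, -0.001] dist 0.094 deg 1 world [ 0.5827 -0.2731  0.222 ]
in hopper n 2106 mean [-0.    -0.005  0.194] max z 0.217 x [-0.037  0.032] y [-0.043  0.031]
in hopper n 526 mean [0.004 0.005 0.198] max z 0.216 x [-0.038  0.035] y [-0.028  0.035]
t 32.35 pos [ 0.5856 -0.2706  0.3198] rot [3.126 0.007 1.819] F [-0.  -0.5 -0.7] open 0.0221
scene flywheel_a 0.78 731 [ 0.515 -0.287  0.195]
scene flywheel_a 0.66 905 [ 0.566 -0.272  0.191]
scene bearing 0.69 190 [ 0.532 -0.     0.018]
scene bearing 0.22 880 [ 0.566 -0.273  0.191]
top flywheel_a 0.79 695 [ 0.549 -0.272  0.174]
top flywheel_a 0.74 402 [ 0.532 -0.311  0.19 ]
top flywheel_a 0.6 227 [ 0.503 -0.283  0.2  ]
top flywheel_a 0.42 4339 [ 0.535 -0.246  0.151]
top bearing 0.61 122 [0.532 0.003 0.017]
scene bearing [([275.4, 286.3], 0.5)]
scene gear_a [([284.9, 304.6], 0.55), ([258.6, 303.9], 0.46)]
scene bowl [([270.0, 300.6], 0.59)]
top bearing [([319.4, 279.5], 0.48)]
top gear_a [([347.3, 270.4], 0.47), ([333.1, 256.5], 0.43)]
top bowl [([335.5, 266.9], 0.71), ([375.6, 186.4], 0.5)]
```

View pics/h3scene.png

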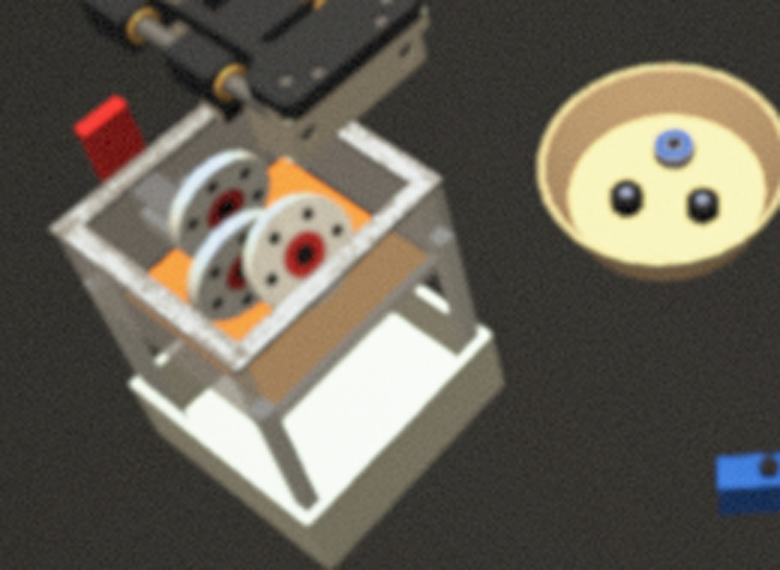

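All three discs are in the hopper, standing, with d leaning on a. The bearing is unmoved in the bowl at crop (673,147), and the gears are at (627,198) and (702,205). Next is the bearing, with the jaws along 45°.

```bash
cat > bear.py <<'E'
from h import *
import sys
st();p=np.array([float(sys.argv[1]),float(sys.argv[2]),0]);r=down(np.radians(135))
plan([(p+[0,0,.1],r,"above"),(p+[0,0,.04],r,"near"),(p+[0,0,.019],r,"grip")])
for c in("scene","top"):
    im,d=viewer.grab_frame(c)
    for x in viewer.regions_of(c,"bearing")[:2]:
        v,u=np.nonzero(x["region"]);print(c,round(x["p"],2),len(u),np.round(atz(c,[[u.mean(),v.mean()]],.016),4))
E
python3 bear.py .532 .0015
```

```text
t 33.05 pos [ 0.5837 -0.2697  0.3141] rot [3.133e+00 2.000e-03 1.819e+00] F [-0.1 -0.1  0.1] open 0.0224
above dp [0.276, 0.015, 0.214] w [0.008, 0.004, -0.537] dist 0.349 deg 31 world [0.532  0.0015 0.1   ]
near dp [0.276, 0.014, 0.274] w [0.008, 0.004, -0.537] dist 0.389 deg 31 world [0.532  0.0015 0.04  ]
grip dp [0.276, 0.014, 0.295] w [0.008, 0.004, -0.537] dist 0.404 deg 31 world [0.532  0.0015 0.019 ]
scene 0.6 150 [[0.5126 0.0101 0.016 ]]
```

```bash
python3 bear.py .532 .0015|tail -3; python3 - <<'E'
from h import *
im,d=viewer.grab_frame("scene");a=cv2.resize(im[250:340,220:330],(440,360),interpolation=cv2.INTER_CUBIC)
im,d=viewer.grab_frame("top");b=cv2.resize(im[225:305,295:375],(360,360),interpolation=cv2.INTER_CUBIC)
save(np.hstack([a,b]),"b1.png")
E
```

```text
scene 0.65 1067 [[ 0.4265 -0.2516  0.016 ]]
scene 0.64 171 [[0.5135 0.009  0.016 ]]
top 0.73 4332 [[0.5242 0.3048 0.016 ]]
```

View pics/b1.png

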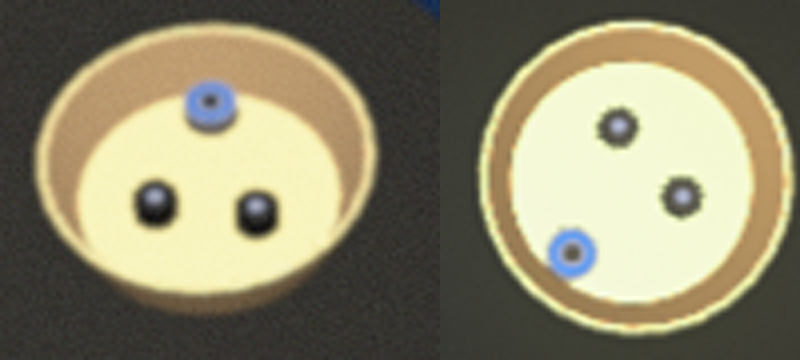

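The bearing has been knocked against the near-left bowl wall (left crop 210,103; right crop 572,253). I recompute its position.

```bash
python3 - <<'E'
from h import *
a=[[220+(210+.5)/4-.5,250+103.5/4-.5]];b=[[295+132.5/4.5-.5,225+253.5/4.5-.5]]
print(tri(np.array(a),np.array(b)),atz("scene",a,.017),atz("top",b,.017))
ga=[[295+(178.5)/4.5-.5,225+128/4.5-.5],[295+(241.5)/4.5-.5,225+198/4.5-.5]];print("gears",atz("top",ga,.019))
# blue pixels
for c in("scene","top"):
    im,d=viewer.grab_frame(c);hsv=cv2.cvtColor(im,cv2.COLOR_RGB2HSV)
    m=(hsv[...,0]>100)&(hsv[...,0]<125)&(hsv[...,1]>90);P=cloud(c,d)
    m&=(abs(P[...,0]-.55)<.08)&(abs(P[...,1]+.02)<.08);v,u=np.nonzero(m);print(c,len(u),atz(c,[[u.mean(),v.mean()]],.017),np.median(P[m],0))
    q=P[(d>0)&(abs(P[...,0]-.55)<.12)&(abs(P[...,1]+.02)<.11)&(P[...,2]>.036)&(P[...,2]<.06)];print("rim",cv2.minEnclosingCircle(q[:,:2].astype(np.float32)))
E
python3 - <<'E'
import sys;sys.path.insert(0,'.')
E
```

```text
[[5.12633580e-01 1.10339198e-02 1.85221327e-02 8.59998855e-05]] [[0.51163937 0.01178354 0.017     ]] [[0.51268629 0.01092867 0.017     ]]
gears [[ 0.58231824 -0.01378216  0.019     ]
 [ 0.54398818 -0.04887683  0.019     ]]
scene 50 [[0.51075218 0.01181714 0.017     ]] [0.51211208 0.0100987  0.01910916]
rim ((0.5524318218231201, -0.021131157875061035), 0.08603045344352722)
top 47 [[0.51237294 0.01142042 0.017     ]] [0.51234337 0.01102101 0.01748426]
rim ((0.5542028546333313, -0.021380102261900902), 0.08430379629135132)
```

```bash
sed -i 's/radians(135)/radians(141.6)/; s/,.019\],r,"grip"/,.020],r,"grip"/' h.py bear.py; python3 bear.py .515 .0087|head -4
```

```text
t 33.65 pos [ 0.5837 -0.2697  0.3142] rot [3.133e+00 2.000e-03 1.819e+00] F [-0.2  0.   0.7] open 0.0221
above dp [0.287, 0.0, 0.214] w [0.008, 0.004, -0.652] dist 0.358 deg 37 world [0.515  0.0087 0.1   ]
near dp [0.287, -0.0, 0.274] w [0.008, 0.004, -0.652] dist 0.397 deg 37 world [0.515  0.0087 0.04  ]
grip dp [0.287, -0.001, 0.294] w [0.008, 0.004, -0.652] dist 0.411 deg 37 world [0.515  0.0087 0.02  ]
```

step_arm([
  {"delta_pos": [0.05, 0, 0], "angular": [0, 0, -0.1], "jaw": 0.55},
  {"delta_pos": [0.1, 0, 0], "angular": [0, 0, -0.2], "jaw": 0.55},
  {"delta_pos": [0.15, 0, 0.03], "angular": [0, 0, -0.3], "jaw": 0.55},
  {"delta_pos": [0.19, 0, 0.07], "angular": [0.003, 0.002, -0.4], "jaw": 0.55},
  {"delta_pos": [0.23, 0, 0.11], "angular": [0.005, 0.003, -0.5], "jaw": 0.55},
  {"delta_pos": [0.26, 0, 0.15], "angular": [0.008, 0.004, -0.6], "jaw": 0.55},
  {"delta_pos": [0.287, 0, 0.19], "angular": [0.008, 0.004, -0.652], "jaw": 0.55},
  {"delta_pos": [0.287, 0, 0.225], "angular": [0.008, 0.004, -0.652], "jaw": 0.55},
  {"delta_pos": [0.287, 0, 0.225], "angular": [0.008, 0.004, -0.652], "jaw": 0.55},
  {"delta_pos": [0.287, 0, 0.225], "angular": [0.008, 0.004, -0.652], "jaw": 0.55},
])

```text
time: 35.1
eef_pos: [0.5159, 0.0083, 0.0899]
eef_rot: [3.141, 0.001, 2.471]
ft_force: [-0.3, -0.5, 1.0]
opening: 0.0412
```

```bash
python3 bear.py .515 .0087
```

```text
t 35.1 pos [0.5159 0.0083 0.0899] rot [3.141e+00 1.000e-03 2.471e+00] F [-0.3 -0.5  1. ] open 0.0412
above dp [0.001, -0.0, -0.01] w [0.0, 0.001, -0.001] dist 0.01 deg 0 world [0.515  0.0087 0.1   ]
near dp [0.001, -0.0, 0.05] w [0.0, 0.001, -0.001] dist 0.05 deg 0 world [0.515  0.0087 0.04  ]
grip dp [0.001, -0.0, 0.07] w [0.0, 0.001, -0.001] dist 0.07 deg 0 world [0.515  0.0087 0.02  ]
scene 0.42 173 [[0.5136 0.0096 0.016 ]]
```

step_arm([
  {"delta_pos": [0.001, 0, 0.03], "angular": [0, 0, 0], "jaw": 0.55},
  {"delta_pos": [0.001, 0, 0.05], "angular": [0, 0, 0], "jaw": 0.55},
  {"delta_pos": [0.001, 0, 0.062], "angular": [0, 0, 0], "jaw": 0.55},
  {"delta_pos": [0.001, 0, 0.07], "angular": [0, 0, 0], "jaw": 0.55},
  {"delta_pos": [0.001, 0, 0.07], "angular": [0, 0, 0], "jaw": 0.55},
  {"delta_pos": [0.001, 0, 0.07], "angular": [0, 0, 0], "jaw": 1},
  {"delta_pos": [0.001, 0, 0.07], "angular": [0, 0, 0], "jaw": 1},
  {"delta_pos": [0.001, 0, 0.07], "angular": [0, 0, 0], "jaw": 1},
  {"delta_pos": [0.001, 0, 0.07], "angular": [0, 0, 0], "jaw": 1},
  {"delta_pos": [0.001, 0, 0.07], "angular": [0, 0, 0], "jaw": 1},
], squeeze=30)

```text
time: 36.55
eef_pos: [0.5147, 0.0092, 0.0192]
eef_rot: [3.141, 0.001, 2.471]
ft_force: [-0.1, -0.1, 6.2]
opening: 0.0291
```

Gripped at 29 mm. I lift, carry it over and release it into the free corner (hopper −10, +42 mm).

```bash
python3 - <<'E'
from h import *
st();h=down(HY+np.pi/2);s=arm.sense()
plan([(hop(-.010,.042,.27),h,"over"),(hop(-.010,.042,.215),h,"rel")])
E
```

```text
t 36.55 pos [0.5147 0.0092 0.0192] rot [3.141e+00 1.000e-03 2.471e+00] F [-0.1 -0.1  6.2] open 0.0291
over dp [-0.168, -0.19, -0.251] w [0.0, 0.001, 0.651] dist 0.356 deg 37 world [ 0.5277 -0.2438  0.27  ]
rel dp [-0.168, -0.19, -0.196] w [0.0, 0.001, 0.651] dist 0.32 deg 37 world [ 0.5277 -0.2438  0.215 ]
```

step_arm([
  {"delta_pos": [0, 0, -0.015], "angular": [0, 0, 0], "jaw": 1},
  {"delta_pos": [0, 0, -0.05], "angular": [0, 0, 0], "jaw": 1},
  {"delta_pos": [0, 0, -0.1], "angular": [0, 0, 0], "jaw": 1},
  {"delta_pos": [0, 0, -0.15], "angular": [0, 0, 0.1], "jaw": 1},
  {"delta_pos": [0, 0, -0.2], "angular": [0, 0, 0.2], "jaw": 1},
  {"delta_pos": [-0.015, -0.017, -0.25], "angular": [0, 0, 0.3], "jaw": 1},
  {"delta_pos": [-0.05, -0.055, -0.26], "angular": [0, 0, 0.4], "jaw": 1},
  {"delta_pos": [-0.085, -0.095, -0.26], "angular": [0, 0, 0.5], "jaw": 1},
  {"delta_pos": [-0.12, -0.135, -0.26], "angular": [0, 0, 0.6], "jaw": 1},
  {"delta_pos": [-0.15, -0.17, -0.26], "angular": [0, 0, 0.651], "jaw": 1},
])

```text
time: 37.8
eef_pos: [0.5256, -0.2189, 0.2798]
eef_rot: [3.141, 0.001, 1.817]
ft_force: [1.4, 0.0, -0.2]
opening: 0.0289
```

```bash
python3 - <<'E'
from h import *
st();h=down(HY+np.pi/2)
plan([(hop(-.010,.042,.27),h,"over"),(hop(-.010,.042,.215),h,"rel")])
E
```

```text
t 37.8 pos [ 0.5256 -0.2189  0.2798] rot [3.141e+00 1.000e-03 1.817e+00] F [ 1.4  0.  -0.2] open 0.0289
over dp [-0.025, -0.004, 0.01] w [0.0, 0.001, -0.003] dist 0.027 deg 0 world [ 0.5277 -0.2438  0.27  ]
rel dp [-0.025, -0.004, 0.065] w [0.0, 0.001, -0.003] dist 0.069 deg 0 world [ 0.5277 -0.2438  0.215 ]
```

step_arm([
  {"delta_pos": [-0.02, -0.003, 0.0], "angular": [0, 0, 0], "jaw": 1},
  {"delta_pos": [-0.023, -0.003, 0.02], "angular": [0, 0, 0], "jaw": 1},
  {"delta_pos": [-0.023, -0.003, 0.045], "angular": [0, 0, 0], "jaw": 1},
  {"delta_pos": [-0.023, -0.003, 0.062], "angular": [0, 0, 0], "jaw": 1},
  {"delta_pos": [-0.023, -0.003, 0.062], "angular": [0, 0, 0], "jaw": 1},
  {"delta_pos": [-0.023, -0.003, 0.062], "angular": [0, 0, 0], "jaw": 0.56},
  {"delta_pos": [-0.023, -0.003, 0.062], "angular": [0, 0, 0], "jaw": 0.56},
  {"delta_pos": [-0.023, -0.003, 0.062], "angular": [0, 0, 0], "jaw": 0.56},
  {"delta_pos": [-0.023, -0.003, 0.02], "angular": [0, 0, 0], "jaw": 0.56},
  {"delta_pos": [-0.023, -0.003, -0.03], "angular": [0, 0, 0], "jaw": 0.56},
])

```text
time: 39.05
eef_pos: [0.5284, -0.2398, 0.3093]
eef_rot: [-3.14, -0.001, 1.82]
ft_force: [-0.1, -0.3, 0.2]
opening: 0.04
```

```bash
python3 hop.py h4; python3 - <<'E'
import cv2,numpy as np
a=cv2.imread("pics/h4scene.png");b=cv2.imread("pics/h4top.png");s=lambda i:cv2.resize(i,(400,int(i.shape[0]*400/i.shape[1])))
a,b=s(a),s(b);n=max(len(a),len(b));p=lambda i:cv2.copyMakeBorder(i,0,n-len(i),0,0,0);cv2.imwrite("pics/h4.png",np.hstack([p(a),p(b)]))
E
```

```text
t 39.05 pos [ 0.5284 -0.2398  0.3093] rot [-3.14e+00 -1.00e-03  1.82e+00] F [-0.1 -0.3  0.2] open 0.04
scene flywheel_a 0.83 661 [ 0.501 -0.287  0.197]
scene flywheel_a 0.7 849 [ 0.53  -0.315  0.183]
scene flywheel_a 0.68 368 [ 0.543 -0.25   0.151]
scene bearing 0.6 365 [ 0.425 -0.313  0.18 ]
scene bearing 0.47 109 [ 0.537 -0.24   0.177]
top flywheel_a 0.74 361 [ 0.547 -0.267  0.173]
top bearing 0.37 55 [ 0.531 -0.243  0.179]
```

View pics/h4.png

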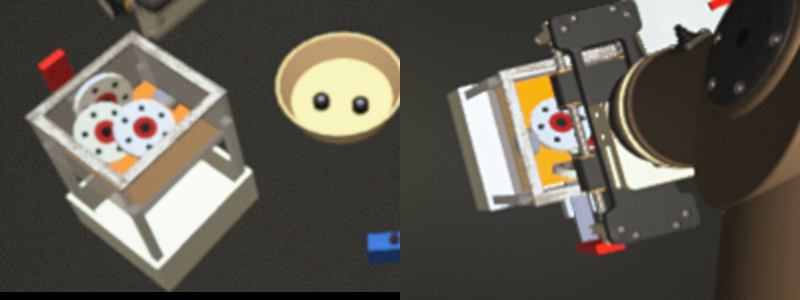

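The discs and the bearing are all in the hopper; the bearing (crop 165,97) is at hopper (−3, 43), z 178 mm. The bowl holds only the two gears. Next is the latch: I pinch the tab across its 30 mm width so the gripper body stays clear of the box.

```bash
cat > latch.py <<'E'
from h import *
st();h=down(HY)
plan([(hop(-.130,0,.29),h,"above"),(hop(-.130,0,.179),h,"grip"),(hop(-.167,0,.179),h,"pulled")])
E
python3 latch.py
```

```text
t 39.35 pos [ 0.5285 -0.2399  0.3079] rot [-3.14 -0.    1.82] F [-0.7 -0.2 -0.8] open 0.0405
above dp [-0.046, -0.122, 0.018] w [-0.002, 0.001, 1.571] dist 0.131 deg 90 world [ 0.4218 -0.3141  0.29  ]
grip dp [-0.046, -0.121, 0.129] w [-0.002, 0.001, 1.571] dist 0.183 deg 90 world [ 0.4218 -0.3141  0.179 ]
pulled dp [-0.046, -0.158, 0.129] w [-0.002, 0.001, 1.571] dist 0.209 deg 90 world [ 0.386  -0.3233  0.179 ]
```

step_arm([
  {"delta_pos": [-0.01, -0.03, -0.005], "angular": [0, 0, 0.16], "jaw": 0.5},
  {"delta_pos": [-0.02, -0.06, -0.005], "angular": [0, 0, 0.32], "jaw": 0.45},
  {"delta_pos": [-0.03, -0.09, 0], "angular": [0, 0, 0.48], "jaw": 0.42},
  {"delta_pos": [-0.046, -0.122, 0], "angular": [0, 0, 0.64], "jaw": 0.42},
  {"delta_pos": [-0.046, -0.122, 0], "angular": [0, 0, 0.8], "jaw": 0.42},
  {"delta_pos": [-0.046, -0.122, 0], "angular": [0, 0, 0.96], "jaw": 0.42},
  {"delta_pos": [-0.046, -0.122, 0], "angular": [0, 0, 1.12], "jaw": 0.42},
  {"delta_pos": [-0.046, -0.122, 0], "angular": [0, 0, 1.28], "jaw": 0.42},
  {"delta_pos": [-0.046, -0.122, 0], "angular": [0, 0, 1.44], "jaw": 0.42},
  {"delta_pos": [-0.046, -0.122, 0], "angular": [0, 0, 1.571], "jaw": 0.42},
])

```text
time: 40.6
eef_pos: [0.4215, -0.3144, 0.3075]
eef_rot: [-3.14, 0.002, 0.244]
ft_force: [0.2, 0.0, 0.0]
opening: 0.0534
```

```bash
python3 latch.py; python3 hop.py h5 ; python3 - <<'E'
import cv2,numpy as np
a=cv2.imread("pics/h5scene.png");b=cv2.imread("pics/h5top.png");s=lambda i:cv2.resize(i,(400,int(i.shape[0]*400/i.shape[1])))
a,b=s(a),s(b);n=max(len(a),len(b));p=lambda i:cv2.copyMakeBorder(i,0,n-len(i),0,0,0);cv2.imwrite("pics/h5.png",np.hstack([p(a),p(b)]))
E
```

```text
t 40.6 pos [ 0.4215 -0.3144  0.3075] rot [-3.14e+00  2.00e-03  2.44e-01] F [0.2 0.  0. ] open 0.0534
above dp [0.0, -0.0, 0.018] w [-0.001, 0.002, -0.005] dist 0.018 deg 0 world [ 0.4218 -0.3141  0.29  ]
grip dp [0.001, -0.0, 0.129] w [-0.001, 0.002, -0.005] dist 0.129 deg 0 world [ 0.4218 -0.3141  0.179 ]
pulled dp [-0.036, 0.0, 0.129] w [-0.001, 0.002, -0.005] dist 0.134 deg 0 world [ 0.386  -0.3233  0.179 ]
t 40.6 pos [ 0.4215 -0.3144  0.3075] rot [-3.14e+00  2.00e-03  2.44e-01] F [0.2 0.  0. ] open 0.0534
scene flywheel_a 0.86 1023 [ 0.549 -0.277  0.174]
scene flywheel_a 0.73 845 [ 0.529 -0.316  0.184]
scene flywheel_a 0.73 608 [ 0.501 -0.287  0.198]
scene flywheel_a 0.44 128 [ 0.584 -0.015  0.02 ]
scene bearing 0.68 112 [ 0.537 -0.24   0.177]
top flywheel_a 0.64 404 [ 0.53  -0.316  0.183]
top flywheel_a 0.64 249 [ 0.5   -0.287  0.2  ]
top flywheel_a 0.62 657 [ 0.551 -0.275  0.173]
```

View pics/h5.png

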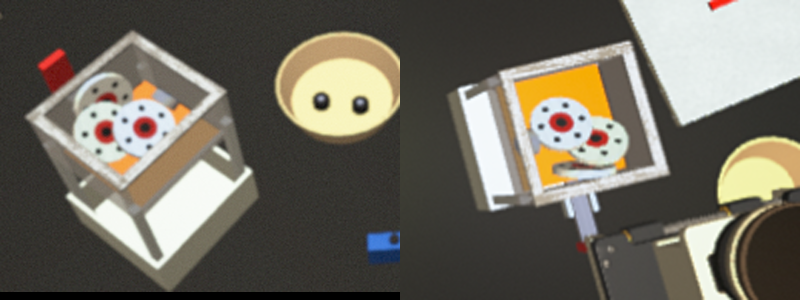

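All four parts are in the hopper and the tab is below the gripper. I descend and grip it.

step_arm([
  {"delta_pos": [0, 0, 0.04], "angular": [0, 0, 0], "jaw": 0.45},
  {"delta_pos": [0, 0, 0.08], "angular": [0, 0, 0], "jaw": 0.45},
  {"delta_pos": [0, 0, 0.11], "angular": [0, 0, 0], "jaw": 0.45},
  {"delta_pos": [0, 0, 0.128], "angular": [0, 0, 0], "jaw": 0.45},
  {"delta_pos": [0, 0, 0.128], "angular": [0, 0, 0], "jaw": 0.45},
  {"delta_pos": [0, 0, 0.128], "angular": [0, 0, 0], "jaw": 1},
  {"delta_pos": [0, 0, 0.128], "angular": [0, 0, 0], "jaw": 1},
  {"delta_pos": [0, 0, 0.128], "angular": [0, 0, 0], "jaw": 1},
  {"delta_pos": [0, 0, 0.128], "angular": [0, 0, 0], "jaw": 1},
  {"delta_pos": [0, 0, 0.128], "angular": [0, 0, 0], "jaw": 1},
], squeeze=35)

```text
time: 42.15
eef_pos: [0.4222, -0.3137, 0.1817]
eef_rot: [-3.141, -0.0, 0.25]
ft_force: [-2.2, 5.5, 6.9]
opening: 0.0298
```

Gripped at 30 mm, the tab's width. I pull along −x, let go and rise.

step_arm([
  {"delta_pos": [-0.008, 0, 0], "angular": [0, 0, 0], "jaw": 1},
  {"delta_pos": [-0.016, 0, 0], "angular": [0, 0, 0], "jaw": 1},
  {"delta_pos": [-0.024, 0, 0], "angular": [0, 0, 0], "jaw": 1},
  {"delta_pos": [-0.031, 0, 0], "angular": [0, 0, 0], "jaw": 1},
  {"delta_pos": [-0.035, 0, 0], "angular": [0, 0, 0], "jaw": 1},
  {"delta_pos": [-0.035, 0, 0], "angular": [0, 0, 0], "jaw": 1},
  {"delta_pos": [-0.035, 0, 0], "angular": [0, 0, 0], "jaw": 1},
  {"delta_pos": [-0.035, 0, 0], "angular": [0, 0, 0], "jaw": 0.45},
  {"delta_pos": [-0.035, 0, 0], "angular": [0, 0, 0], "jaw": 0.45},
  {"delta_pos": [-0.035, 0, 0], "angular": [0, 0, 0], "jaw": 0.45},
])

```text
time: 43.4
eef_pos: [0.3882, -0.3238, 0.1811]
eef_rot: [3.141, 0.0, 0.249]
ft_force: [0.7, 0.5, -0.1]
opening: 0.0497
```

step_arm([
  {"delta_pos": [0, 0, -0.02], "angular": [0, 0, 0], "jaw": 0.45},
  {"delta_pos": [0, 0, -0.06], "angular": [0, 0, 0], "jaw": 0.45},
  {"delta_pos": [0, 0, -0.1], "angular": [0, 0, 0], "jaw": 0.45},
  {"delta_pos": [0, 0, -0.13], "angular": [0, 0, 0], "jaw": 0.45},
  {"delta_pos": [0, 0, -0.15], "angular": [0, 0, 0], "jaw": 0.45},
  {"delta_pos": [0, 0, -0.15], "angular": [0, 0, 0], "jaw": 0.45},
  {"delta_pos": [0, 0, -0.15], "angular": [0, 0, 0], "jaw": 0.45},
  {"delta_pos": [0, 0, -0.15], "angular": [0, 0, 0], "jaw": 0.45},
  {"delta_pos": [0, 0, -0.15], "angular": [0, 0, 0], "jaw": 0.45},
  {"delta_pos": [0, 0, -0.15], "angular": [0, 0, 0], "jaw": 0.45},
])

```text
time: 44.65
eef_pos: [0.3881, -0.3234, 0.3306]
eef_rot: [3.142, 0.001, 0.249]
ft_force: [0.2, -0.1, -0.4]
opening: 0.0505
```

```bash
python3 hop.py h6 ; python3 - <<'E'
import cv2,numpy as np
a=cv2.imread("pics/h6scene.png");b=cv2.imread("pics/h6top.png");s=lambda i:cv2.resize(i,(400,int(i.shape[0]*400/i.shape[1])))
a,b=s(a),s(b);n=max(len(a),len(b));p=lambda i:cv2.copyMakeBorder(i,0,n-len(i),0,0,0);cv2.imwrite("pics/h6.png",np.hstack([p(a),p(b)]))
E
```

```text
t 44.65 pos [ 0.3881 -0.3234  0.3306] rot [3.142e+00 1.000e-03 2.490e-01] F [ 0.2 -0.1 -0.4] open 0.0505
scene flywheel_a 0.75 214 [ 0.534 -0.335  0.014]
scene bearing 0.46 194 [ 0.533 -0.335  0.014]
top flywheel_a 0.81 267 [ 0.516 -0.308  0.031]
top flywheel_a 0.6 119 [ 0.559 -0.289  0.046]
top flywheel_a 0.5 113 [ 0.54  -0.333  0.013]
top bearing 0.39 96 [ 0.534 -0.238  0.029]
```

View pics/h6.png

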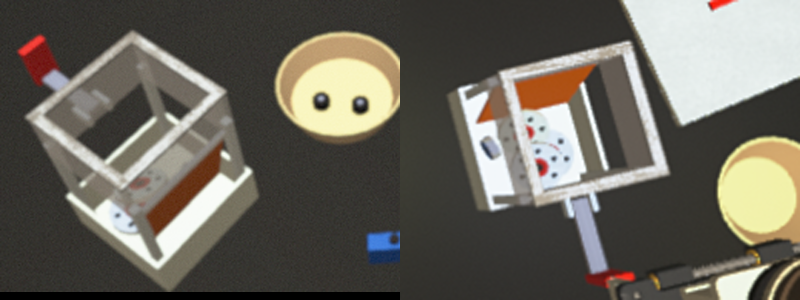

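The floor hangs open. Three discs and the bearing (right crop 489,147; hopper (−3, 46) mm) lie in the catch tray, the gears are still in the bowl, and the gripper is clear. I hand the job in.

```bash
python3 - <<'E'
from h import *
st();print(arm.sign_off())
E
```

```text
t 44.95 pos [ 0.3882 -0.3235  0.3309] rot [3.141 0.    0.249] F [-0.2 -0.3 -0.7] open 0.0504
the job is handed in; nothing more can be done
None
```

The job is done and handed in at 45 s. I put the three discs present (pockets a, c and d; b was empty) and the ball bearing into the hopper. Only then did I pull the latch, about 35 mm.

- **Last pictures:** the orange floor hangs open. All three discs and the bearing lie in the white catch tray, and both gears are still in the bowl. The arm stood clear of everything.
- **Along the way:**
  - Discs a and c tipped only part way at the first press and needed a second. Disc a ended upright and was gripped with a vertical tool.
  - The bearing was knocked to the bowl wall before I reached it. I measured it again and picked it up from there.
- **Disagreement:** in the last scene picture the bearing network marked one of the discs (same spot, 0.46). The top view found the bearing correctly (0.39), and I could see it in the picture.
- **Not re-measured at the end:** the mug, the servo and the screwdriver. No planned move went near them.

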